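# Lock the revolving cake stand, load the cupcakes and cover them

### The job

Get the revolving cake stand ready to carry: first spin its loose platter until the hole in the yellow ear is right over the hole in the foot's blue block, and push the red-gripped index pin down through both until it is fully home. Then move every cupcake from the tray to stand upright on the platter inside the blue ring, and last set the cover over them so that it sits level, fully down on the platter's rim around the ring. Leave the other kitchen things where they are.

Things in the scene. Friction and masses are not known exactly. Their poses are not given: they have to be found in the camera images.
- foot: fixed foot of the revolving cake stand: aluminium drum 150 mm across and 40 mm high; its top has a round well 70 mm across in which the platter's bushing turns. Origin: centre of its underside, on the counter. A blue block 44 x 44 mm, 39 mm high (the foot's ear) stands on its -x side, 112 mm from the axis, and holds the locking hole
- foot_hole (a point): mouth of the locking hole in the blue block, on its top face (39 mm above the counter), 112 mm from the foot's axis; hole 15 mm across, 36 mm deep, vertical
- platter: loose grey turntable platter, disc 192 mm across, 10 mm thick, 0.8 kg, lying on the foot; the steel bushing below it (65 mm across, 22 mm long) sits loosely in the foot's well, so it spins freely either way and stays where it is left. Origin: centre of the disc's underside, on the turning axis; z up. Yellow ear with hole on its -x side, black post on +x; both reach 132 mm from the axis
- platter_top (a point): centre of the platter's top face, where cupcakes stand (10 mm above the platter's origin). Around it stands a blue ring fixed to the platter, 158 mm across inside, 168 mm outside, 8 mm high; the cover goes around the outside of the ring and rests on the flat 12 mm wide rim beyond it
- platter_hole (a point): hole through the platter's yellow ear (40 x 40 mm, 10 mm thick): centre of the hole on the ear's top face, 112 mm from the axis; hole 15 mm across
- platter_post (a point): top centre of the black upright turning post of the platter, 16 mm across and 42 mm high, 114 mm from the axis, straight across from the ear: take it from above and carry it round the axis to spin the platter
- pin_rest: fixed white block 50 x 50 x 45 mm with an upright 15 mm hole in its top, in which the index pin waits. Origin: centre of its underside
- pin: index pin, upright, 80 mm long: steel shank 12 mm across and 40 mm long with a 6 mm tapered tip, then a steel collar 26 mm across and 4 mm thick (40 to 44 mm above the tip), then a red round grip 20 mm across (44 to 80 mm above the tip). Origin: centre of the tip; z along the pin towards the grip. 70 g. Home: its collar lies on the platter's ear, tip 30 mm below the mouth of the foot's hole
- tray: fixed flat black tray 240 x 240 mm, 6 mm thick, no wall, red edge lines. Origin: centre of its underside
- cover: round aluminium cover, open below, 184 mm across outside, 176 mm inside, 66 mm high (61 mm clear inside), with a black round knob on top 22 mm across from 78 to 112 mm above its lower edge (narrower neck below it). Origin: centre of its lower edge plane; z up. 0.35 kg. Starts standing on the counter
- cake1: cupcake, 41 mm high: striped paper case 52 mm across and 30 mm high, brown top 56 mm across over it; firm, about 70 g, most of it low down. Origin: centre of its underside; z up. Two to four cupcakes are present, standing on the tray
- cake2: cupcake, 41 mm high: striped paper case 52 mm across and 30 mm high, brown top 56 mm across over it; firm, about 70 g, most of it low down. Origin: centre of its underside; z up. Two to four cupcakes are present, standing on the tray
- cake3: cupcake, 41 mm high: striped paper case 52 mm across and 30 mm high, brown top 56 mm across over it; firm, about 70 g, most of it low down. Origin: centre of its underside; z up. Two to four cupcakes are present, standing on the tray
- cake4: cupcake, 41 mm high: striped paper case 52 mm across and 30 mm high, brown top 56 mm across over it; firm, about 70 g, most of it low down. Origin: centre of its underside; z up. Two to four cupcakes are present, standing on the tray
- bowl: blue ceramic bowl, 110 mm across, 45 mm high; bystander, not to be disturbed. Origin: centre of its underside
- shaker: amber shaker with metal cap, 48 mm across, 80 mm high; bystander, not to be disturbed. Origin: centre of its underside
- mug: white mug, 76 mm across, 85 mm high, handle at its +y; bystander, not to be disturbed. Origin: centre of its underside
- jar: jar with red cap, 60 mm across, 90 mm high; bystander, not to be disturbed. Origin: centre of its underside
- mill: wooden pepper mill, 40 mm across, 92 mm high; bystander, not to be disturbed. Origin: centre of its underside
There are look-alikes about, which are no part of the job. Of the things like the cover, leave any that is orange; of the rest the larger one is meant.

How it is judged:
By the outcome, as a careful person would: the job done as asked, in the order asked, and still so for the second after the job is handed in, with the robot touching nothing.
Of cake1, cake2, cake3, cake4 only 2 to 4 are there at a start; the rules pass over those that are not, and their reading is None.
At some moment in a run one of cake1, cake2, cake3, cake4, cover may be knocked a few centimetres aside while the robot is not near it.
It also fails if it takes over 210 s, if anything falls off the work surface, if the arm or the gripper's body presses on something with over 40 N, if the wrist force passes 120 N, or if a joint passes its speed limit or range.

### The arm

A 6-joint arm with a two-finger parallel gripper is mounted at the origin on the work surface. World frame = base frame: x ahead of the robot, y to its left, z up, the work surface at z = 0. Lengths are in mm, angles in rad, forces in N, time in s.
With the tool pointing down it reaches from about 350 to 875 mm from the base axis. Payload 4.2 kg.
Tool frame: the origin (TCP) lies on the centre line of the jaws, within the pads' length; the fingertips stand 8 mm ahead of it and the grasp point (between the pads) lies 11 mm behind it; x points along the fingers, z is the direction in which the jaws open and shut, and the axes are right-handed (so a half turn about x gives the same grasp; the last joint's range is limited). The gripper opens to 87 mm and grips with 3 to 60 N. Pads are 19 mm wide; open, the fingers measure 117 mm over their backs; the gripper's body (75 mm by 190 mm) begins 51 mm behind the grasp point.
Start: joints at [-1.056, 0.385, 0.008, 0, -1.194, -0.259], TCP at [158.154, -604.637, 230.55] pointing down, gripper open.
Joint ranges: [-3.14, 3.14], [-1.21, 2.06], [-1.07, 1.41], [-3.16, 2.05], [-2.99, -0.16], [-3.1, 3.1]. Speed limits (rad/s): [2.79, 2.79, 3.14, 3.14, 3.14, 3.14].

### API

Orientations are given as a 3x3 rotation matrix whose columns are the frame's x, y, z axes.
In Python, from workcell import robot gives the robot as it stands.
- The arm moves only by the tool move_arm, never from a script. Its argument "commands" is a list of rows, each a list of 3 entries, a list of its own where there are three numbers: the shift along the tool's x, y, z in mm, then the turn, a rotation vector about the tool's x, y, z in rad, then the opening, from 0 (shut) to 1 (fully open). In form: [[[dx, dy, dz], [rx, ry, rz], grip], ...]. A call has 1 to 12 rows; each row shifts and turns the pose as measured when the row begins, along the tool's axes as they then stand; what a row does not reach is not made up. A row lasts 1/12 s, in which the tool goes at most 41.7 mm and 7.16 degrees, less where a joint would pass 70% of its speed; a pose out of reach is approached as far as the arm can. A call with a gripper value outside its range is refused whole. The fingers move at their own pace and stop on an object; "newtons" is the grip in N (left out, the last holds). Time passes only in rows, so rows that do not move let the fingers close. It gives the time, the measured TCP pose, the force and the opening at its end, in the units of the state.
- robot.read_state(): the state, without advancing time (a new reading comes with each control period).
- robot.camera(name): name is "side" or "top" or "wrist"; returns a dict with "frame" (420x560x3 uint8, red, green, blue), "mtx" (3x3 intrinsics, pixels), "rvec" (rotation vector, rad) and "tvec" (3), from world to camera coordinates, as OpenCV has them; the wrist camera has in their place "tool_from_camera" (4x4, takes a point from camera to tool coordinates, whose origin is the TCP and whose axes are the tool frame's). Camera axes: x right, y down, z forward; pixel columns grow to the right and rows downward; lengths in mm; the calibration is good to about 2 mm. A picture is of the moment at which its call begins: read the wrist's pose just before it. There is no depth.
- robot.job_done(): hands the job in, once; it reports no verdict.
The state is a dict: "t": time; "q": joint angles; "joint_velocities": joint speeds; "effort": joint torques, N m; "position": TCP position; "eef_rot": TCP orientation; "wrist_force": force on the tool from outside, world axes, zero at the start; "wrist_torque": the same for the moment, N m; "gripper_width": finger opening in mm.
Only numpy, scipy, OpenCV 4.12 (cv2) and the standard library are available. Lean on these libraries where they do the work, as an engineer would, in place of code of your own. Each camera call takes 0.05 s, during which the arm holds its last target. There are 200 camera calls.

## Working session

There is one attempt and no reset: what is moved stays moved. The work goes in short steps, Python scripts to look and compute and a tool call to move; the robot and the scene stay as the last step left them, time stands still between calls to the robot, and variables do not carry over. Pictures are saved under pics/ and viewed, about 12 in all and at most 16, crops included, and the job is handed in when it is done.

Besides the shell and the picture viewer there is one more tool, called after ">>>" as name(argument=value, ...), one argument or row to a line, values as JSON. move_arm: Moves the arm, as the interface text tells. Its arguments: {"type":"object","properties":{"commands":{"type":"array","items":{"type":"array"}},"newtons":{"type":"number"}},"required":["commands"]}

```bash
mkdir -p pics; ls
cat > h.py <<'E'
import cv2,numpy as np
from workcell import robot
def snap(n,save=None):
    s=robot.read_state(); c=robot.camera(n)
    if n=='wrist':
        T=np.eye(4);T[:3,:3]=s['eef_rot'];T[:3,3]=s['position']
        M=np.linalg.inv(T@np.array(c['tool_from_camera']))
        c['R'],c['t']=M[:3,:3],M[:3,3]
    else:
        c['R']=cv2.Rodrigues(np.array(c['rvec'],float))[0];c['t']=np.array(c['tvec'],float).ravel()
    c['mtx']=np.array(c['mtx'],float)
    if save: cv2.imwrite('pics/%s.png'%save,c['frame'][:,:,::-1]); np.savez('pics/%s.npz'%save,mtx=c['mtx'],R=c['R'],t=c['t'])
    return c
def load(n): return dict(np.load('pics/%s.npz'%n))
def px2w(c,u,v,z):
    d=c['R'].T@np.linalg.inv(c['mtx'])@np.array([u,v,1.]); o=-c['R'].T@c['t']
    return (o+d*(z-o[2])/d[2]).round(1)
def w2px(c,p):
    q=c['mtx']@(c['R']@np.array(p,float)+c['t']); return (q[:2]/q[2]).round(1)
def crop(n,u0,v0,u1,v1,k,out):
    im=cv2.imread('pics/%s.png'%n)[v0:v1,u0:u1]; cv2.imwrite('pics/%s.png'%out,cv2.resize(im,None,fx=k,fy=k,interpolation=cv2.INTER_CUBIC))
def st():
    s=robot.read_state(); print(s['t'],np.round(s['position'],1),np.round(s['eef_rot'],3).tolist(),np.round(s['wrist_force'],1),s['gripper_width'])
E
python3 - <<'E'
from h import *
st()
a=snap('top','top0');b=snap('side','side0')
for c in(a,b): print((-c['R'].T@c['t']).round(),c['mtx'][0,0])
im=cv2.resize(cv2.imread('pics/top0.png'),(800,600),interpolation=cv2.INTER_CUBIC);cv2.imwrite('pics/top0b.png',im)
E
```

```text
pics
0.0 [ 158.  -604.1  229.5] [[-0.001, -0.968, -0.253], [0.002, -0.253, 0.968], [-1.0, 0.0, 0.002]] [-0.8 -0.3  0.6] 86.78959039028321
[ 428.  -83. 1629.] 453.8933359974894
[   4.  628. 1139.] 467.10764279475075
```

View pics/top0b.png

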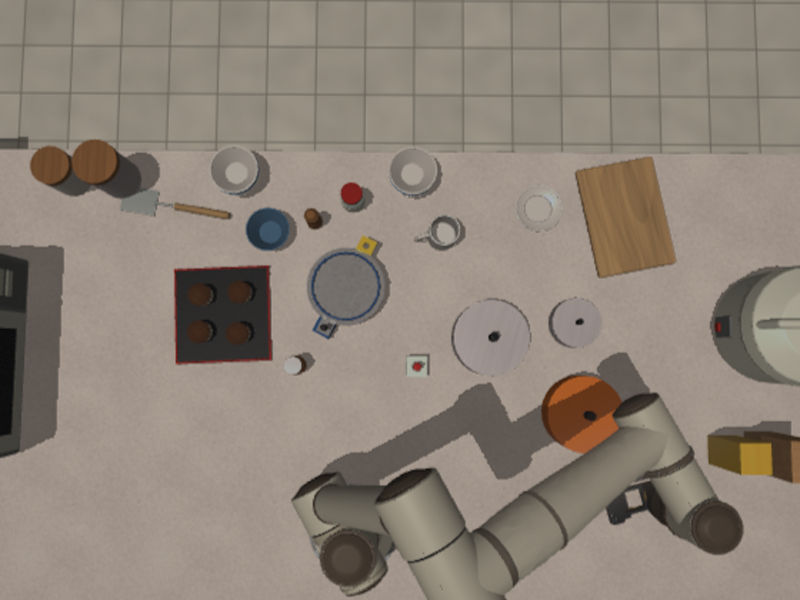

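View pics/side0.png

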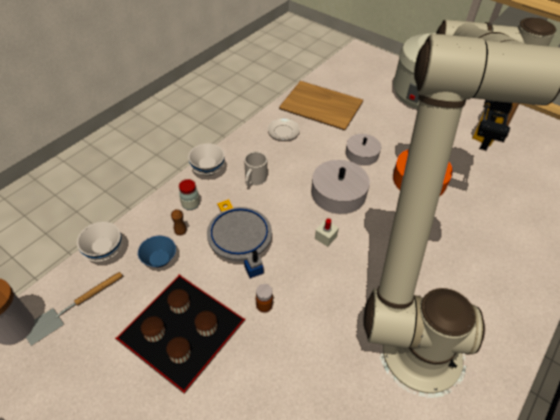

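The top picture (800 px scale) shows the stand at (347,285), with its ear at (368,245) and the post over the blue block at (325,325). The tray holds 4 cupcakes at about (201,294), (240,291), (201,331) and (238,332).

- **Pin:** the red pin is in its white rest at (418,366). It could be confused with the jar's red cap at (351,193), but the white block settles it.
- **Cover candidates:** large grey (492,337), small grey (575,322) and orange (583,412). By the description I choose the large grey one.

Now positions and a close crop.

Run:
```python
from h import *
c=load('top0');k=.7
for n,u,v,z in[('plat',347,286,50),('ear',366,246,50),('post',323,326,90),('pin',418,366,75),('rest',418,366,45),('cover',492,337,66),('small',575,322,50),('c1',201,294,45),('c2',240,291,45),('c3',201,331,45),('c4',238,332,45),('shaker',294,366,80),('mill',313,217,90),('jar',351,190,90),('mug',445,231,85),('bowl',267,229,45)]: print(n,px2w(c,u*k,v*k,z))
crop('top0',190,150,390,290,4,'c1')
```

```text
plat [593.7  18.4  50. ]
ear [692.8 -27.3  50. ]
post [493.6  71.8  90. ]
pin [ 400.1 -154.7   75. ]
rest [ 399.6 -156.1   45. ]
cover [ 470.6 -333.1   66. ]
small [ 508.7 -538.1   50. ]
c1 [572.4 376.8  45. ]
c2 [580.3 281.3  45. ]
c3 [481.6 374.3  45. ]
c4 [479.7 283.8  45. ]
shaker [398.5 140.5  80. ]
mill [755.8  99.4  90. ]
jar [822.4   8.7  90. ]
mug [ 724.5 -218.5   85. ]
bowl [734.7 218.1  45. ]
```

View pics/c1.png

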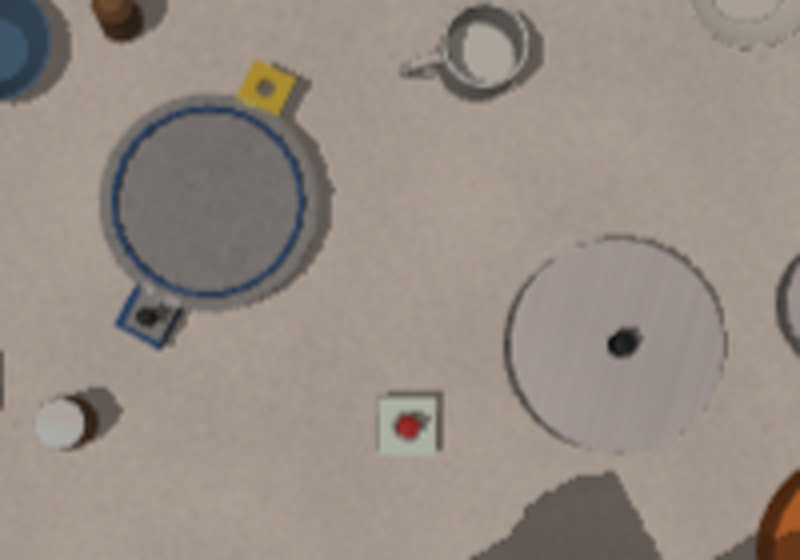

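>>> move_arm(
  commands=[
    [[0, -25, 28], [0, 0, 0], 1],
    [[0, -25, 28], [0, 0, 0], 1],
    [[0, -25, 28], [0, 0, 0], 1],
    [[0, -25, 28], [0, 0, 0], 1],
    [[0, -25, 28], [0, 0, 0], 1],
    [[0, -25, 28], [0, 0, 0], 1],
    [[0, -25, 28], [0, 0, 0], 1],
    [[0, -25, 28], [0, 0, 0], 1],
    [[0, -25, 28], [0, 0, 0], 1],
    [[0, -25, 28], [0, 0, 0], 1],
    [[0, -25, 28], [0, 0, 0], 1],
    [[0, -25, 28], [0, 0, 0], 1],
  ],
  newtons=20,
)

```text
t: 1.1
position: [366.5, -190.5, 223.4]
eef_rot: [[-0.008, -0.971, -0.238], [0.01, -0.238, 0.971], [-1.0, 0.005, 0.012]]
wrist_force: [1.3, -0.6, 0.3]
gripper_width: 86.9
```

```bash
cat >> h.py <<'E'
def go(x,y,z,yaw=None):
    "print what moves to make: tool shift first then turn about tool x"
    s=robot.read_state();p=np.array(s['position']);R=np.array(s['eef_rot'])
    d=R.T@(np.array([x,y,z])-p); a=np.degrees(np.arctan2(R[1,2],R[0,2]))
    print('t %.1f pos'%s['t'],p.round(1),'yaw %.1f'%a,'F',np.round(s['wrist_force'],1),'w %.1f'%s['gripper_width'],'tilt',R[:,0].round(3),'| shift',d.round(1),'len %.0f'%np.linalg.norm(d),'' if yaw is None else 'rx %.3f'%-np.radians((yaw-a+180)%360-180),'q6 %.2f'%s['q'][5])
E
python3 -c "
from h import *
go(493,72,230,65)"
```

```text
t 1.1 pos [ 366.5 -190.5  223.4] yaw 103.8 F [ 1.3 -0.6  0.3] w 86.9 tilt [-0.008  0.01  -1.   ] | shift [  -4.9 -185.3  224.9] len 291 rx 0.677 q6 -1.24
```

>>> move_arm(
  commands=[
    [[0, -26, 32], [0, 0, 0], 1],
    [[0, -26, 32], [0, 0, 0], 1],
    [[0, -26, 32], [0, 0, 0], 1],
    [[0, -26, 32], [0, 0, 0], 1],
    [[0, -26, 32], [0, 0, 0], 1],
    [[0, -26, 32], [0, 0, 0], 1],
    [[-5, -26, 32], [0, 0, 0], 1],
    [[0, 0, 0], [0.12, 0, 0], 1],
    [[0, 0, 0], [0.12, 0, 0], 1],
    [[0, 0, 0], [0.12, 0, 0], 1],
    [[0, 0, 0], [0.12, 0, 0], 1],
    [[0, 0, 0], [0.12, 0, 0], 1],
  ],
)

```text
t: 2.1
position: [488.6, 84.5, 226.9]
eef_rot: [[-0.011, -0.932, 0.363], [0.01, 0.363, 0.932], [-1.0, 0.014, 0.005]]
wrist_force: [0.5, 0.6, -0.3]
gripper_width: 86.8
```

```bash
python3 -c "
from h import *
c=snap('wrist','w1')
go(493,72,230,65)
for n,p in [('post',(493.6,71.8,90)),('ear',(692.8,-27.3,50)),('plat',(593.7,18.4,50)),('pin',(400,-155,80))]: print(n,w2px(c,p))"
```

```text
t 2.1 pos [488.5  84.5 226.8] yaw 68.5 F [0.5 0.4 0.9] w 86.7 tilt [-0.012  0.01  -1.   ] | shift [-3.4 -8.7 -9.9] len 14 rx 0.060 q6 -2.43
post [264.6 207.9]
ear [249.7 388. ]
plat [253.9 301.4]
pin [-20.3 199.4]
```

View pics/w1.png

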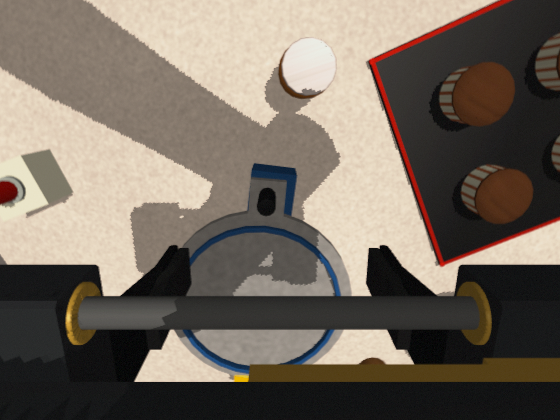

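The wrist view shows the post's top at about (267,192), the blue block poking out beyond the platter's tab at (253–297,165–215), and the pin at (8,190).

```bash
python3 -c "
from h import *
crop('w1',170,150,370,290,4,'c2')"
```

```text
(no output)
```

View pics/c2.png

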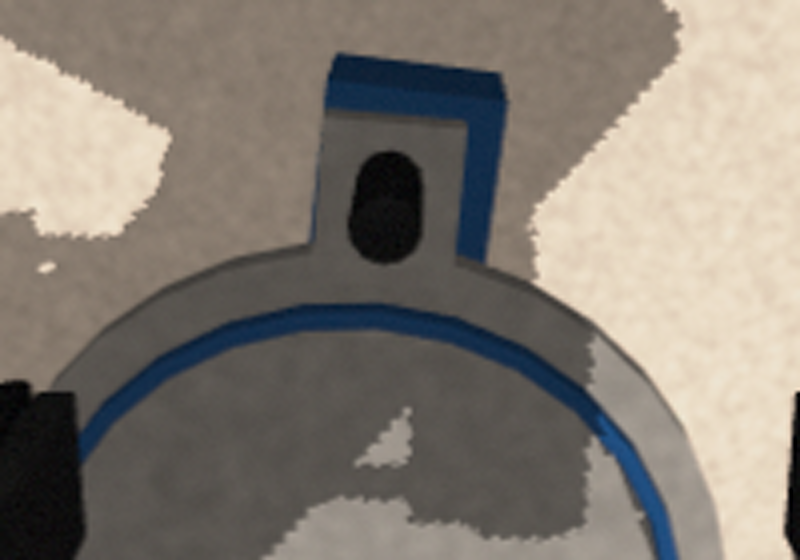

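```bash
python3 -c "
from h import *
c=load('w1'); print(-c['R'].T@c['t'], c['R'].round(2).tolist(), c['mtx'][0,0])
f=lambda u,v,z:px2w(c,170+u/4,150+v/4,z)
print('posttop',f(388,183,82),f(388,183,92),'base',f(385,232,50),f(388,183,50))
for p in[(324,112),(467,120)]: print('tab50',f(*p,50))
for p in[(327,107),(505,100),(332,53),(503,72),(486,262)]: print('blk39',f(*p,39),'0',f(*p,0))
t=load('top0');g=lambda u,v,z:px2w(t,190+u/4,150+v/4,z)
print('plat',g(209,201,58),'earhole',g(266,88,50),[g(*p,50) for p in[(256,61),(303,75),(287,117),(239,102)]])
print('blk',[g(*p,39) for p in[(129,283),(115,326),(162,348),(183,308)]])
"
```

```text
[415.84147666 112.87911176 383.08898867] [[0.36, 0.93, 0.0], [0.89, -0.35, 0.28], [0.26, -0.1, -0.96]] 363.753425209267
posttop [486.4  76.6  82. ] [484.1  77.8  92. ] base [504.9  67.6  50. ] [493.9  72.8  50. ]
tab50 [472.6  65.2  50. ]
tab50 [486.5  95.6  50. ]
blk39 [473.6  64.8  39. ] 0 [480.1  59.4   0. ]
blk39 [487.5 105.3  39. ] 0 [495.7 104.5   0. ]
blk39 [461.9  70.9  39. ] 0 [467.1  66.1   0. ]
blk39 [481.  107.3  39. ] 0 [488.4 106.6   0. ]
blk39 [524.2  86.6  39. ] 0 [536.4  83.6   0. ]
plat [592.6  20.2  58. ] earhole [693.5 -28.3  50. ] [array([717.5, -19.3,  50. ]), array([705.3, -60.7,  50. ]), array([667.9, -46.9,  50. ]), array([681. ,  -4.7,  50. ])]
blk [array([521.9,  90.8,  39. ]), array([484.1, 102.5,  39. ]), array([465.1,  61.1,  39. ]), array([500.2,  43.2,  39. ])]
```

>>> move_arm(
  commands=[
    [[0, -8, -10], [0.085, 0, 0], 1],
    [[37, 0, 0], [0, 0, 0], 1],
    [[37, 0, 0], [0, 0, 0], 1],
    [[37, 0, 0], [0, 0, 0], 1],
    [[0, 0, 0], [0, 0, 0], 1],
  ],
)

```text
t: 2.57
position: [493.2, 73.5, 114.7]
eef_rot: [[-0.004, -0.899, 0.438], [0.013, 0.438, 0.899], [-1.0, 0.009, 0.01]]
wrist_force: [-0.6, 0.2, -0.9]
gripper_width: 87.2
```

```bash
python3 -c "
from h import *
go(492,72,69,63.5)"
```

```text
t 2.6 pos [493.2  73.5 114.7] yaw 64.0 F [-0.6  0.2 -0.9] w 87.2 tilt [-0.004  0.013 -1.   ] | shift [45.7 -0.  -2.3] len 46 rx 0.010 q6 -2.48
```

>>> move_arm(
  commands=[
    [[23, 0, -2], [0.01, 0, 0], 1],
    [[23, 0, 0], [0, 0, 0], 1],
    [[0, 0, 0], [0, 0, 0], 0],
    [[0, 0, 0], [0, 0, 0], 0],
    [[0, 0, 0], [0, 0, 0], 0],
    [[0, 0, 0], [0, 0, 0], 0],
    [[0, 0, 0], [0, 0, 0], 0],
    [[0, 0, 0], [0, 0, 0], 0],
    [[0, 0, 0], [0, 0, 0], 0],
    [[0, 0, 0], [0, 0, 0], 0],
  ],
  newtons=15,
)

```text
t: 3.4
position: [499.2, 74.3, 79.4]
eef_rot: [[0.011, -0.9, 0.435], [0.017, 0.435, 0.9], [-1.0, -0.003, 0.02]]
wrist_force: [-0.4, 0.2, 0.1]
gripper_width: 41.7
```

```bash
python3 -c "
from h import *
go(592.6-102,20.2+51,69,63.5)"
```

```text
t 3.4 pos [499.2  74.3  79.4] yaw 64.2 F [-0.4  0.2  0.1] w 41.7 tilt [ 0.011  0.017 -1.   ] | shift [10.2  6.5 -6.8] len 14 rx 0.013 q6 -2.47
```

>>> move_arm(
  commands=[
    [[11, 6, -3], [0, -0.01, 0.012], 0.3],
    [[3, 2, -1], [0, 0, 0], 0.3],
    [[0, 0, 0], [0, 0, 0], 0.3],
  ],
)

```text
t: 3.65
position: [489.8, 74.6, 64.7]
eef_rot: [[0.006, -0.901, 0.435], [0.033, 0.435, 0.9], [-0.999, 0.009, 0.032]]
wrist_force: [0.0, -0.9, 1.2]
gripper_width: 27.8
```

```bash
python3 -c "
from h import *
go(592.6-102,20.2+51,69,63.5);snap('wrist','w2')
crop('w2',200,150,400,290,4,'c3')"
```

```text
t 3.6 pos [489.8  74.6  64.7] yaw 64.2 F [ 0.  -0.9  1.2] w 27.8 tilt [ 0.006  0.033 -0.999] | shift [-4.4 -2.2 -2.6] len 6 rx 0.012 q6 -2.45
```

View pics/w2.png

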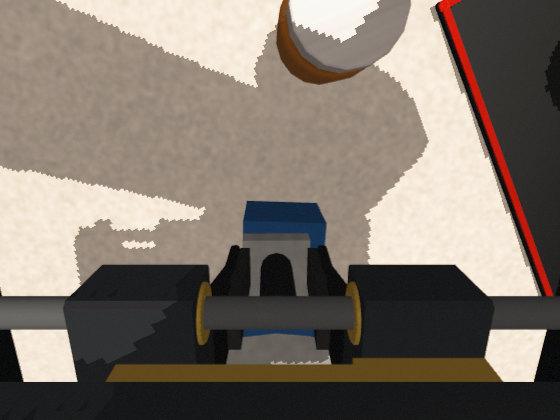

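The post stands between the fingers at about (277,280), so I grip it. I'm adding the tilt correction to the helper.

Add to h.py:
```python
from scipy.spatial.transform import Rotation as Ro
def go(x,y,z,yaw):
    s=robot.read_state();p=np.array(s['position']);R=np.array(s['eef_rot'])
    d=R.T@(np.array([x,y,z])-p); a=np.degrees(np.arctan2(R[1,2],R[0,2]))
    if yaw is None: yaw=a
    c,sn=np.cos(np.radians(yaw)),np.sin(np.radians(yaw))
    G=np.array([[0,-sn,c],[0,c,sn],[-1,0,0]])
    r=Ro.from_matrix(R.T@G).as_rotvec()
    print('t %.1f pos'%s['t'],p.round(1),'yaw %.1f'%a,'F',np.round(s['wrist_force'],1),'w %.1f'%s['gripper_width'],'q6 %.2f'%s['q'][5],'| shift',d.round(1),'len %.0f'%np.linalg.norm(d),'rot',r.round(3))
```

```text
(no output)
```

>>> move_arm(
  commands=[
    [[-4, -2, -1], [0, 0.03, -0.01], 0],
    [[0, 0, 0], [0, 0, 0], 0],
    [[0, 0, 0], [0, 0, 0], 0],
    [[0, 0, 0], [0, 0, 0], 0],
    [[0, 0, 0], [0, 0, 0], 0],
  ],
  newtons=15,
)

```text
t: 4.12
position: [490.5, 72.4, 67.9]
eef_rot: [[-0.001, -0.901, 0.435], [0.001, 0.435, 0.901], [-1.0, 0.001, 0.001]]
wrist_force: [-0.5, -0.4, 2.0]
gripper_width: 15.2
```

```bash
python3 -c "
from h import *
go(592.6-102,20.2+51,69,63.5)"
```

```text
t 4.1 pos [490.5  72.4  67.9] yaw 64.2 F [-0.5 -0.4  2. ] w 15.2 q6 -2.49 | shift [-1.1 -0.6 -1. ] len 2 rot [ 0.013  0.001 -0.001]
```

>>> move_arm(
  commands=[
    [[0, -0.6, -11.4], [-0.1, 0, 0], 0],
    [[0, -0.6, -11.4], [-0.1, 0, 0], 0],
    [[0, -0.6, -11.4], [-0.1, 0, 0], 0],
    [[0, -0.6, -11.4], [-0.1, 0, 0], 0],
    [[0, -0.6, -11.4], [-0.1, 0, 0], 0],
    [[0, -0.6, -11.4], [-0.1, 0, 0], 0],
  ],
)

```text
t: 4.62
position: [480.6, 6.1, 67.9]
eef_rot: [[0.0, -0.984, -0.175], [0.006, -0.175, 0.984], [-1.0, -0.001, 0.006]]
wrist_force: [0.6, 0.3, 1.2]
gripper_width: 15.6
```

```bash
cat >> h.py <<'E'
def pol(c=(592.6,20.2)):
    s=robot.read_state();d=np.array(s['position'])[:2]-c; print('polar r %.1f phi %.1f'%(np.hypot(*d),np.degrees(np.arctan2(d[1],d[0]))))
E
python3 -c "
from h import *
pol();go(592.6,20.2,69,None)"
```

```text
polar r 112.9 phi -172.8
t 4.6 pos [480.6   6.1  67.9] yaw 100.1 F [0.6 0.3 1.2] w 15.6 q6 -1.74 | shift [  -1.  -112.7   -5.8] len 113 rot [-0.     0.006  0.001]
```

>>> move_arm(
  commands=[
    [[0, -0.6, -11.4], [-0.096, 0, 0], 0],
    [[0, -0.6, -11.4], [-0.096, 0, 0], 0],
    [[0, -0.6, -11.4], [-0.096, 0, 0], 0],
    [[0, -0.6, -11.4], [-0.096, 0, 0], 0],
    [[0, -0.6, -11.4], [-0.096, 0, 0], 0],
    [[0, -0.6, -11.4], [-0.096, 0, 0], 0],
    [[0, -0.6, -11.4], [-0.096, 0, 0], 0],
    [[0, -0.6, -11.4], [-0.096, 0, 0], 0],
    [[0, -0.6, -11.4], [-0.096, 0, 0], 0],
    [[0, -0.6, -11.4], [-0.096, 0, 0], 0],
  ],
)

```text
t: 5.45
position: [546.3, -83.4, 67.8]
eef_rot: [[-0.006, -0.382, -0.924], [0.013, -0.924, 0.382], [-1.0, -0.01, 0.01]]
wrist_force: [-1.3, 4.3, 3.1]
gripper_width: 15.4
```

```bash
python3 -c "
from h import *
pol();go(592.6,20.2,69,None)"
```

```text
polar r 113.5 phi -114.1
t 5.5 pos [546.3 -83.4  67.8] yaw 157.6 F [-1.3  4.3  3.1] w 15.4 q6 -0.51 | shift [-1.000e-01 -1.134e+02 -3.200e+00] len 113 rot [-0.    0.01  0.01]
```

>>> move_arm(
  commands=[
    [[0, -0.6, -11.4], [-0.098, 0, 0], 0],
    [[0, -0.6, -11.4], [-0.098, 0, 0], 0],
    [[0, -0.6, -11.4], [-0.098, 0.005, 0.005], 0],
    [[0, -0.6, -11.4], [-0.098, 0, 0], 0],
    [[0, -0.6, -11.4], [-0.098, 0, 0], 0],
    [[0, -0.6, -11.4], [-0.098, 0, 0], 0],
    [[0, -0.6, -11.4], [-0.098, 0, 0], 0],
    [[0, -0.6, -11.4], [-0.098, 0, 0], 0],
    [[0, -0.6, -11.4], [-0.098, 0, 0], 0],
    [[0, -0.6, -11.4], [-0.098, 0, 0], 0],
    [[0, -0.6, -11.4], [-0.098, 0, 0], 0],
    [[0, -0.6, -11.4], [-0.098, 0, 0], 0],
  ],
)

```text
t: 6.45
position: [674.6, -59.9, 68.0]
eef_rot: [[-0.006, 0.739, -0.673], [0.011, -0.673, -0.739], [-1.0, -0.012, -0.004]]
wrist_force: [3.8, -6.2, -0.9]
gripper_width: 15.2
```

```bash
python3 -c "
from h import *
pol();go(592.6,20.2,69,None)"
```

```text
polar r 114.6 phi -44.3
t 6.5 pos [674.6 -59.9  68. ] yaw -132.3 F [ 3.8 -6.2 -0.9] w 15.2 q6 0.70 | shift [   0.3 -114.6   -4. ] len 115 rot [ 0.    -0.004  0.012]
```

>>> move_arm(
  commands=[
    [[0, -0.6, -11.4], [-0.09, 0, 0], 0],
    [[0, -0.6, -11.4], [-0.09, 0, 0], 0],
    [[0, -0.5, -8.5], [-0.07, 0, 0], 0],
    [[0, 0, 0], [0, 0, 0], 0],
    [[0, 0, 0], [0, 0, 0], 0],
  ],
)

```text
t: 6.87
position: [694.8, -35.1, 67.9]
eef_rot: [[-0.006, 0.889, -0.457], [0.009, -0.457, -0.889], [-1.0, -0.009, -0.005]]
wrist_force: [-0.4, -1.9, 1.0]
gripper_width: 15.5
```

```bash
python3 -c "
from h import *
pol();go(592.6,20.2,69,None)
c=snap('top','top1')
crop('top1',200,155,320,245,6,'c4')
print(w2px(c,(592.6-99,20.2+52.6,50)))"
```

```text
polar r 116.2 phi -28.4
t 6.9 pos [694.8 -35.1  67.9] yaw -117.2 F [-0.4 -1.9  1. ] w 15.5 q6 0.93 | shift [-1.000e-01 -1.162e+02 -2.400e+00] len 116 rot [ 0.    -0.005  0.009]
[227.  228.7]
```

View pics/c4.png

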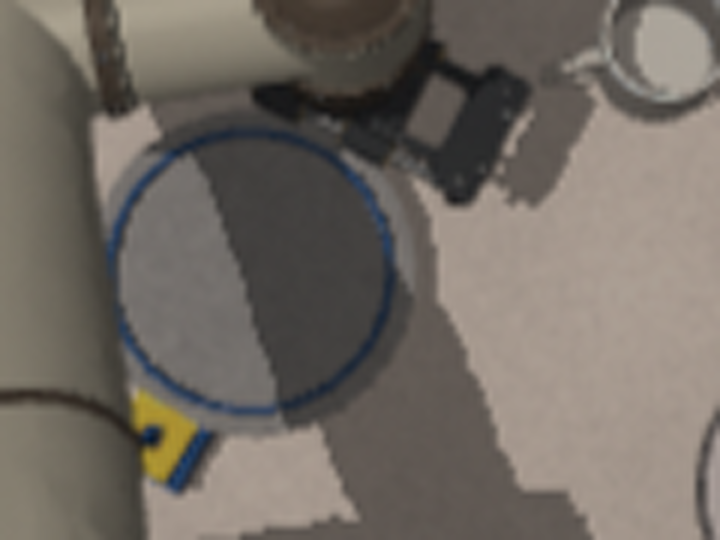

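The ear is now over the blue block at (165,435) in the crop, and the block shows slightly more on its right. I'll let go and take a close look from above the hole.

>>> move_arm(
  commands=[
    [[0, 0, 0], [0, 0, 0], 1],
    [[0, 0, 0], [0, 0, 0], 1],
    [[0, 0, 0], [0, 0, 0], 1],
    [[0, 0, 0], [0, 0, 0], 1],
    [[-30, 0, 0], [0, 0, 0], 1],
    [[-35, -15, 0], [0, 0, 0], 1],
    [[-5, -38, 0], [0, 0, 0], 1],
    [[0, -40, 0], [0, 0, 0], 1],
    [[0, -40, 0], [0, 0, 0], 1],
    [[0, -40, 0], [0, 0, 0], 1],
    [[0, -40, 0], [0, 0, 0], 1],
    [[0, -40, 0], [0, 0, 0], 1],
  ],
)

```text
t: 7.92
position: [466.0, 79.7, 138.7]
eef_rot: [[-0.008, 0.88, -0.476], [0.011, -0.476, -0.88], [-1.0, -0.012, -0.006]]
wrist_force: [-0.2, 1.3, 0.1]
gripper_width: 84.0
```

```bash
python3 -c "
from h import *
go(425,108,120,-117)"
```

```text
t 7.9 pos [466.   79.7 138.7] yaw -118.4 F [-0.2  1.3  0.1] w 84.0 q6 0.58 | shift [ 19.4 -49.3  -5.3] len 53 rot [-0.024 -0.006  0.012]
```

>>> move_arm(
  commands=[
    [[5, -25, -3], [0, 0, 0], 1],
    [[10, -24, -2], [-0.02, 0, 0.01], 1],
    [[0, 0, 0], [0, 0, 0], 1],
  ],
)

```text
t: 8.17
position: [416.3, 108.4, 124.8]
eef_rot: [[0.0, 0.89, -0.456], [0.008, -0.456, -0.89], [-1.0, -0.003, -0.007]]
wrist_force: [-1.3, 0.1, -0.5]
gripper_width: 86.9
```

```bash
python3 -c "
from h import *
go(425,108,120,-117)
c=snap('wrist','w3');p=w2px(c,(592.6-99,20.2+52.6,50));print(p)
u,v=(p-[60,45]).clip(0).astype(int);print(u,v);crop('w3',u,v,u+120,v+90,6,'c5')"
```

```text
t 8.2 pos [416.3 108.4 124.8] yaw -117.1 F [-1.3  0.1 -0.5] w 86.9 q6 0.47 | shift [ 4.8  7.9 -3.6] len 10 rot [-0.002 -0.007  0.003]
[274.5  86.4]
214 41
```

View pics/c5.png

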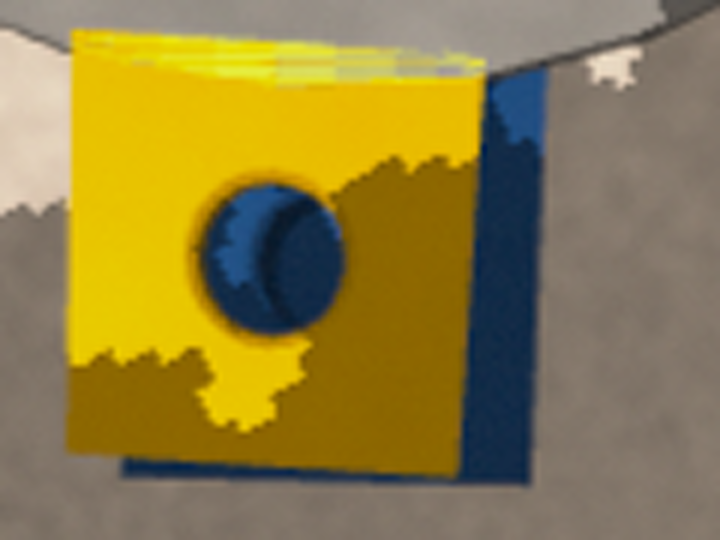

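The crop shows the ear hole at (272,258) and the foot hole's near edge at x≈265, so the foot hole's centre is at about (335,258). The ear still has to go about 6 mm to the right in the image.

```bash
python3 -c "
from h import *
c=load('w3');f=lambda u,v,z:px2w(c,214+u/6,41+v/6,z)
P=np.array([592.6,20.2])
print('cam',-c['R'].T@c['t'])
e=f(272,258,50);print('earhole',e)
ears=[f(72,32,50),f(66,452,50),f(458,477,50),f(484,60,50)];print(ears,np.mean(ears,0))
b=[f(120,478,39),f(530,484,39),f(546,66,39)];print('blk',b)
b=np.array(b)[:,:2];cen=(b[0]+b[2])/2;print('blkcen',cen,'len',np.linalg.norm(b[0]-b[1]))
print('hole39',f(336,258,39), f(265,258,39))
an=lambda q:np.degrees(np.arctan2(q[1]-P[1],q[0]-P[0]))
print(an(e),an(cen),an(np.mean(ears,0)),an(f(336,258,39)))
d=b[1]-b[0];print('edge dir',np.degrees(np.arctan2(d[1],d[0])), [np.degrees(np.arctan2(*(x[1::-1]))) for x in (ears[2]-ears[1],)])"
```

```text
cam [488.88184933  70.85192569 279.57202906]
earhole [499.   80.2  50. ]
[array([526.2,  87.8,  50. ]), array([491.9, 107.9,  50. ]), array([471.4,  73.2,  50. ]), array([505.7,  53.3,  50. ])] [498.8   80.55  50.  ]
blk [array([487. , 105.8,  39. ]), array([466.4,  66.8,  39. ]), array([503.1,  47.1,  39. ])]
blkcen [495.05  76.45] len 44.10623538684753
hole39 [496.4  74.7  39. ] [499.8  81.3  39. ]
147.33908727832622 150.03107400341725 147.24316840359572 150.46722910089338
edge dir -117.84324390927728 [np.float64(-120.57366363534629)]
```

```bash
python3 -c "
from h import *
go(499,80.4,52,-120.5)"
```

```text
t 8.2 pos [418.8 108.7 125.9] yaw -117.1 F [ 0.6 -0.2 -0. ] w 86.9 q6 0.47 | shift [ 73.9  84.4 -10.6] len 113 rot [ 0.059 -0.01   0.001]
```

>>> move_arm(
  commands=[
    [[0, 28, -4], [0.03, -0.01, 0], 0.8],
    [[0, 28, -3], [0.03, 0, 0], 0.8],
    [[0, 28, 0], [0, 0, 0], 0.8],
    [[15, 0, 0], [0, 0, 0], 0.75],
    [[0, 0, 0], [0, 0, 0], 0.75],
  ],
)

```text
t: 8.63
position: [502.4, 73.0, 113.1]
eef_rot: [[0.006, 0.861, -0.509], [0.003, -0.509, -0.861], [-1.0, 0.004, -0.005]]
wrist_force: [-1.7, -0.2, -0.5]
gripper_width: 67.4
```

```bash
python3 -c "
from h import *
go(499,80.4,52,-120.5)"
```

```text
t 8.6 pos [502.4  73.  113.1] yaw -120.6 F [-1.7 -0.2 -0.5] w 67.4 q6 0.57 | shift [61.1 -6.9 -4.3] len 62 rot [-0.002 -0.005 -0.004]
```

>>> move_arm(
  commands=[
    [[20, -7, -4], [0, 0, 0], 0.75],
    [[20, 0, 0], [0, 0, 0], 0.75],
    [[8, 0, 0], [0, 0, 0], 0.75],
    [[0, 0, 0], [0, 0, 0], 0.75],
  ],
)

```text
t: 8.97
position: [503.1, 79.2, 66.0]
eef_rot: [[0.012, 0.859, -0.512], [0.004, -0.512, -0.859], [-1.0, 0.008, -0.009]]
wrist_force: [-0.1, -0.9, -0.3]
gripper_width: 65.3
```

```bash
python3 -c "
from h import *
go(499,80.4,52,-120.5)"
```

```text
t 9.0 pos [503.1  79.2  66. ] yaw -120.8 F [-0.1 -0.9 -0.3] w 65.3 q6 0.55 | shift [13.9 -4.2  1.2] len 15 rot [-0.005 -0.009 -0.008]
```

>>> move_arm(
  commands=[
    [[7, -4, 1], [0, -0.009, -0.008], 0.7],
    [[7, 0, 0], [0, 0, 0], 0.6],
    [[0, 0, 0], [0, 0, 0], 0.3],
    [[0, 0, 0], [0, 0, 0], 0.3],
    [[0, 0, 0], [0, 0, 0], 0.3],
    [[0, 0, 0], [0, 0, 0], 0.3],
    [[0, 0, 0], [0, 0, 0], 0.3],
  ],
  newtons=10,
)

```text
t: 9.55
position: [500.2, 80.8, 53.8]
eef_rot: [[0.002, 0.859, -0.512], [0.001, -0.512, -0.859], [-1.0, 0.002, -0.002]]
wrist_force: [2.0, -1.2, -2.0]
gripper_width: 39.8
```

```bash
python3 -c "
from h import *
go(499,80.4,52,-120.5)"
```

```text
t 9.6 pos [500.2  80.8  53.8] yaw -120.8 F [ 2.  -1.2 -2. ] w 39.8 q6 0.55 | shift [ 1.8 -0.8  1. ] len 2 rot [-0.005 -0.002 -0.002]
```

>>> move_arm(
  commands=[
    [[0, 0, 3], [-0.024, 0, 0], 0.3],
    [[0, 0, 2.5], [-0.024, 0, 0], 0.3],
    [[0, 0, 0], [0, 0, 0], 0.3],
    [[0, 0, 0], [0, 0, 0], 0.3],
  ],
)

```text
t: 9.88
position: [496.4, 75.3, 53.7]
eef_rot: [[0.001, 0.882, -0.472], [0.001, -0.472, -0.882], [-1.0, 0.001, -0.001]]
wrist_force: [0.2, 1.2, -1.7]
gripper_width: 39.8
```

```bash
python3 -c "
from h import *
go(497.4,76.3,54,-118)"
```

```text
t 9.9 pos [496.4  75.3  53.7] yaw -118.1 F [ 0.2  1.2 -1.7] w 39.8 q6 0.61 | shift [-0.3  0.4 -1.3] len 1 rot [-0.003 -0.001 -0.001]
```

>>> move_arm(
  commands=[
    [[0, 0, -1], [0, 0, 0], 0.3],
    [[0, 0, 0], [0, 0, 0], 0.3],
    [[0, 0, 0], [0, 0, 0], 1],
    [[0, 0, 0], [0, 0, 0], 1],
    [[0, 0, 0], [0, 0, 0], 1],
    [[0, 0, 0], [0, 0, 0], 1],
    [[-35, 0, 0], [0, 0, 0], 1],
    [[-35, -15, 0], [0, 0, 0], 1],
    [[0, -35, 0], [0, 0, 0], 1],
    [[0, -35, 0], [0, 0, 0], 1],
    [[0, 0, 0], [0, 0, 0], 1],
  ],
)

```text
t: 10.8
position: [423.8, 119.4, 127.8]
eef_rot: [[0.006, 0.881, -0.474], [0.004, -0.474, -0.881], [-1.0, 0.004, -0.006]]
wrist_force: [-0.2, 0.1, -0.9]
gripper_width: 85.6
```

```bash
python3 -c "
from h import *
go(425,108,120,-118)
c=snap('wrist','w4');p=w2px(c,(495,76.5,50));print(p)
u,v=(p-[60,45]).clip(0).astype(int);print(u,v);crop('w4',u,v,u+120,v+90,6,'c6')"
```

```text
t 10.8 pos [423.8 119.4 127.8] yaw -118.3 F [-0.2  0.1 -0.9] w 85.6 q6 0.43 | shift [7.8 6.5 9.5] len 14 rot [-0.005 -0.006 -0.004]
[286.8  90.8]
226 45
```

View pics/c6.png

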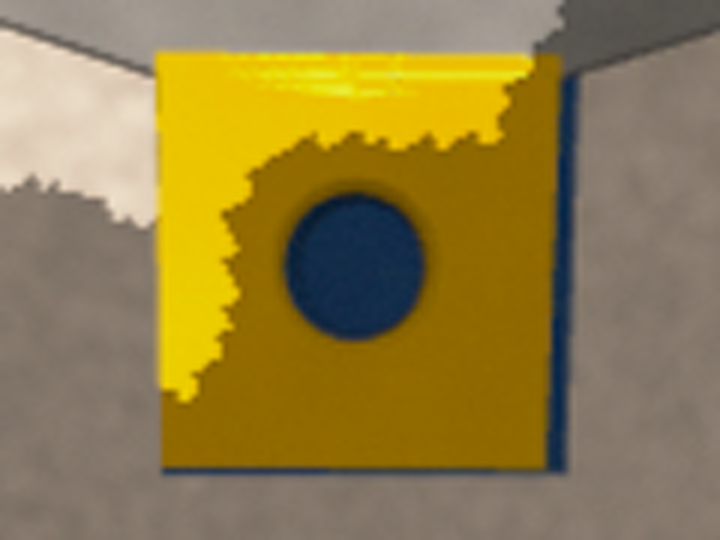

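The ear now sits almost squarely on the block. Its hole is at (355,266) and looks evenly blue, with no edge of the foot hole visible.

```bash
python3 -c "
from h import *
c=load('w4');f=lambda u,v,z:px2w(c,226+u/6,45+v/6,z)
ears=[f(157,52,50),f(162,468,50),f(548,468,50),f(562,56,50)]
print('earhole',f(355,266,50),np.mean(ears,0))
a=f(567,472,39);b=f(578,76,39);print('blk right',a,b)
n=np.array([-.474,-.881]) # tool z
print('right edges along tangential: ear',[float(n@e[:2]) for e in ears],'blk',n@a[:2],n@b[:2],'holec',n@f(355,266,50)[:2])
go(400,-155,120,None)"
```

```text
earhole [496.2  77.   50. ] [496.075  76.8    50.   ]
blk right [466.3  66.4  39. ] [502.   47.5  39. ]
right edges along tangential: ear [-322.80039999999997, -323.1122, -282.6952, -282.5936] blk -279.52459999999996 -279.7955 holec -303.0358
t 10.8 pos [425.7 119.4 128. ] yaw -118.2 F [-0.2 -0.2  1. ] w 85.7 q6 0.43 | shift [  6.8 107.1 254. ] len 276 rot [-0.    -0.007 -0.005]
```

>>> move_arm(
  commands=[
    [[0, 13.5, 32], [0, 0, 0], 1],
    [[0, 13.5, 32], [0, 0, 0], 1],
    [[0, 13.5, 32], [0, 0, 0], 1],
    [[0, 13.5, 32], [0, 0, 0], 1],
    [[0, 13.5, 32], [0, 0, 0], 1],
    [[0, 13.5, 32], [0, 0, 0], 1],
    [[0, 0, 0], [0, 0, 0], 1],
  ],
)

```text
t: 11.43
position: [413.4, -94.0, 129.0]
eef_rot: [[0.018, 0.886, -0.463], [0.006, -0.463, -0.887], [-1.0, 0.014, -0.013]]
wrist_force: [-0.5, 0.6, 0.4]
gripper_width: 86.9
```

```bash
python3 -c "
from h import *
go(400,-155,128,-118)
c=snap('wrist','w5');f=c['frame'].astype(int);m=((f[...,0]>100)&(f[...,1]<50)&(f[...,2]<60)).astype('uint8')
n,l,s,ce=cv2.connectedComponentsWithStats(m)
for i in range(1,n):
    if s[i,4]>60: print(s[i],ce[i].round(1),px2w(c,*ce[i],85))
print(w2px(c,(400,-155,85)))"
```

```text
t 11.4 pos [413.4 -94.  129. ] yaw -117.6 F [-0.5  0.6  0.4] w 86.9 q6 0.93 | shift [ 0.4 16.3 60.3] len 62 rot [ 0.008 -0.013 -0.013]
[365 200  30  29 668] [379.5 213.4] [ 401.2 -151.9   85. ]
[385.4 212.8]
```

View pics/w5.png

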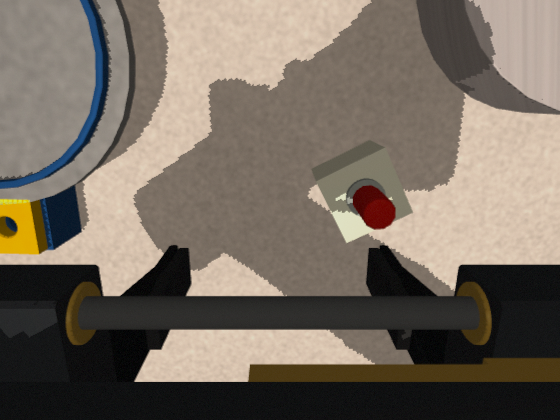

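The pin's top is at (379,211), its collar at about (367,197) on the white block, giving pin position ≈(401,-153).

```bash
python3 -c "
from h import *
c=load('w5');print([px2w(c,379,211,z) for z in(80,85,90)],[px2w(c,367,197,z) for z in(44,49)])
go(401,-153,110,-118)"
```

```text
[array([ 400.6, -152.7,   80. ]), array([ 402.6, -152.2,   85. ]), array([ 404.6, -151.7,   90. ])] [array([ 399.2, -153. ,   44. ]), array([ 400.9, -152.6,   49. ])]
t 11.5 pos [414.  -92.6 129.1] yaw -117.5 F [1.2 0.2 0.4] w 86.8 q6 0.93 | shift [18.5 16.1 59.8] len 65 rot [ 0.008 -0.014 -0.014]
```

>>> move_arm(
  commands=[
    [[4, 8, 30], [0.008, -0.014, -0.014], 1],
    [[4, 8, 30], [0, 0, 0], 1],
    [[15, 0, 0], [0, 0, 0], 0.8],
    [[0, 0, 0], [0, 0, 0], 0.8],
  ],
)

```text
t: 11.82
position: [404.3, -155.6, 106.2]
eef_rot: [[0.005, 0.884, -0.468], [-0.001, -0.468, -0.884], [-1.0, 0.005, -0.002]]
wrist_force: [-1.5, -1.0, -1.0]
gripper_width: 80.1
```

```bash
python3 -c "
from h import *
go(401.5,-152.7,63,-118)"
```

```text
t 11.8 pos [ 404.3 -155.6  106.2] yaw -117.9 F [-1.5 -1.  -1. ] w 80.1 q6 1.07 | shift [43.1 -4.  -1.2] len 43 rot [ 0.002 -0.002 -0.005]
```

>>> move_arm(
  commands=[
    [[16, -4, -1], [0, 0, 0], 0.6],
    [[16, 0, 0], [0, 0, 0], 0.6],
    [[8, 0, 0], [0, 0, 0], 0.5],
    [[0, 0, 0], [0, 0, 0], 0.5],
  ],
)

```text
t: 12.15
position: [405.7, -151.4, 66.5]
eef_rot: [[0.009, 0.886, -0.464], [-0.002, -0.464, -0.886], [-1.0, 0.009, -0.003]]
wrist_force: [0.7, 0.3, -0.3]
gripper_width: 54.8
```

```bash
python3 -c "
from h import *
go(401.5,-152.7,63,-118)"
```

```text
t 12.2 pos [ 405.7 -151.4   66.5] yaw -117.7 F [ 0.7  0.3 -0.3] w 54.8 q6 1.06 | shift [ 3.5 -3.1  3.2] len 6 rot [ 0.006 -0.003 -0.009]
```

>>> move_arm(
  commands=[
    [[3, -4, 3], [0.006, -0.003, -0.009], 0.4],
    [[0, 0, 0], [0, 0, 0], 0.3],
    [[0, 0, 0], [0, 0, 0], 0],
    [[0, 0, 0], [0, 0, 0], 0],
    [[0, 0, 0], [0, 0, 0], 0],
    [[0, 0, 0], [0, 0, 0], 0],
    [[0, 0, 0], [0, 0, 0], 0],
    [[0, 0, 0], [0, 0, 0], 0],
  ],
  newtons=30,
)

```text
t: 12.82
position: [402.7, -151.3, 66.3]
eef_rot: [[0.003, 0.885, -0.466], [-0.001, -0.466, -0.885], [-1.0, 0.003, -0.0]]
wrist_force: [-0.4, -0.4, -1.2]
gripper_width: 19.0
```

```bash
python3 -c "
from h import *
go(401.5,-152.7,63,-118)"
```

```text
t 12.8 pos [ 402.7 -151.3   66.3] yaw -117.8 F [-0.4 -0.4 -1.2] w 19.0 q6 1.06 | shift [ 3.3 -0.4  1.9] len 4 rot [ 0.004 -0.    -0.003]
```

>>> move_arm(
  commands=[
    [[-30, 0, 0], [0, 0, 0], 0],
    [[-35, 0, 0], [0, 0, 0], 0],
    [[-15, 0, 0], [0, 0, 0], 0],
    [[0, 0, 0], [0, 0, 0], 0],
  ],
)

```text
t: 13.15
position: [403.9, -151.2, 148.6]
eef_rot: [[0.004, 0.884, -0.467], [-0.001, -0.467, -0.884], [-1.0, 0.004, -0.001]]
wrist_force: [0.1, -1.1, -1.2]
gripper_width: 18.9
```

```bash
python3 -c "
from h import *
go(496,76.7,140,-118)"
```

```text
t 13.2 pos [ 403.9 -151.2  148.6] yaw -117.8 F [ 0.1 -1.1 -1.2] w 18.9 q6 1.06 | shift [   8.7  -24.9 -244.5] len 246 rot [ 0.003 -0.001 -0.004]
```

>>> move_arm(
  commands=[
    [[0, -3, -34], [0, 0, 0], 0],
    [[0, -3, -34], [0, 0, 0], 0],
    [[0, -3, -34], [0, 0, 0], 0],
    [[0, -3, -34], [0, 0, 0], 0],
    [[0, -3, -34], [0, 0, 0], 0],
    [[0, -3, -34], [0, 0, 0], 0],
    [[0, -3, -34], [0, 0, 0], 0],
    [[0, 0, 0], [0, 0, 0], 0],
  ],
)

```text
t: 13.82
position: [499.2, 77.7, 144.3]
eef_rot: [[0.005, 0.879, -0.476], [0.002, -0.476, -0.879], [-1.0, 0.003, -0.004]]
wrist_force: [0.5, -0.5, -0.4]
gripper_width: 19.1
```

```bash
python3 -c "
from h import *
go(496,76.7,120,-118)"
```

```text
t 13.8 pos [499.2  77.7 144.3] yaw -118.4 F [ 0.5 -0.5 -0.4] w 19.1 q6 0.60 | shift [24.3 -2.4  2.5] len 25 rot [-0.007 -0.004 -0.003]
```

>>> move_arm(
  commands=[
    [[12, -2, 3], [-0.005, 0, -0.003], 0],
    [[10, 0, 0], [0, 0, 0], 0],
    [[0, 0, 0], [0, 0, 0], 0],
    [[0, 0, 0], [0, 0, 0], 0],
  ],
)

```text
t: 14.15
position: [494.9, 78.9, 117.0]
eef_rot: [[-0.003, 0.884, -0.468], [0.003, -0.468, -0.884], [-1.0, -0.004, -0.001]]
wrist_force: [0.6, -0.1, -1.1]
gripper_width: 19.3
```

```bash
python3 -c "
from h import *
go(496,76.5,117,-118)"
```

```text
t 14.2 pos [494.9  78.9 117. ] yaw -117.9 F [ 0.6 -0.1 -1.1] w 19.3 q6 0.61 | shift [-0.   2.2  1.6] len 3 rot [ 0.002 -0.001  0.004]
```

Small correction, then lower in small steps, watching the force.

>>> move_arm(
  commands=[
    [[0, 2.2, 1.6], [0, 0, 0.004], 0],
    [[0, 0, 0], [0, 0, 0], 0],
    [[4, 0, 0], [0, 0, 0], 0],
    [[0, 0, 0], [0, 0, 0], 0],
  ],
)

```text
t: 14.48
position: [495.9, 75.3, 112.8]
eef_rot: [[0.001, 0.883, -0.469], [0.001, -0.469, -0.883], [-1.0, 0.0, -0.001]]
wrist_force: [-0.6, -0.3, 0.1]
gripper_width: 18.9
```

```bash
python3 -c "
from h import *
go(496,76.5,70,-118);snap('wrist','w6');crop('w6',200,130,400,280,4,'c7')"
```

```text
t 14.5 pos [495.9  75.3 112.8] yaw -118.0 F [-0.6 -0.3  0.1] w 18.9 q6 0.61 | shift [42.8 -0.5 -1. ] len 43 rot [ 0.    -0.001 -0.   ]
```

View pics/c7.png

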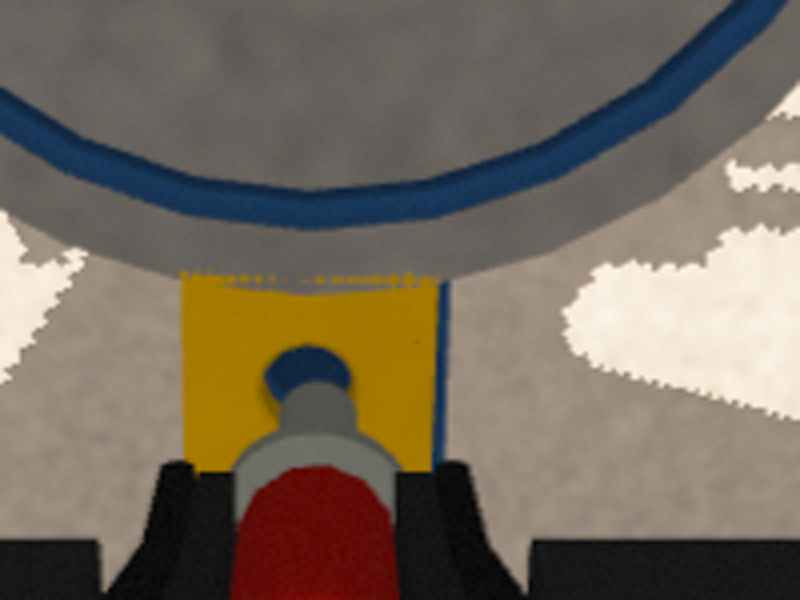

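In the crop the hole is at (308,384) and the pin tip at about (317,400), a touch short on the platter side.

```bash
python3 -c "
from h import *
c=load('w6');f=lambda u,v,z:px2w(c,200+u/4,130+v/4,z)
print('hole',f(308,384,50),'tipcentre?',f(317,400,52),'rim',f(317,381,52),'TCPaxis px',(w2px(c,(495.9,75.3,52))-[200,130])*4)
print('ear edges',f(183,380,50),f(440,380,50))
print('collar far edge',f(317,432,92),f(317,432,95),'grip',f(317,465,127))"
```

```text
hole [497.   76.5  50. ] tipcentre? [494.6  76.1  52. ] rim [497.4  74.6  52. ] TCPaxis px [317.6 390.8]
ear edges [506.9  93.7  50. ] [487.7  57.6  50. ]
collar far edge [504.2  71.1  92. ] [505.3  70.5  95. ] grip [513.6  66.2 127. ]
```

>>> move_arm(
  commands=[
    [[0, 1, -0.5], [0, 0, 0], 0],
    [[5, 0, 0], [0, 0, 0], 0],
    [[5, 0, 0], [0, 0, 0], 0],
    [[0, 0, 0], [0, 0, 0], 0],
  ],
)

```text
t: 14.87
position: [498.2, 75.3, 103.5]
eef_rot: [[0.004, 0.883, -0.47], [0.002, -0.47, -0.883], [-1.0, 0.003, -0.004]]
wrist_force: [0.0, -0.1, -0.6]
gripper_width: 19.1
```

```bash
python3 -c "
from h import *
go(496,76.5,70,-118)"
```

```text
t 14.9 pos [498.2  75.3 103.5] yaw -118.0 F [ 0.  -0.1 -0.6] w 19.1 q6 0.61 | shift [33.5 -2.6  0.1] len 34 rot [-0.    -0.004 -0.003]
```

>>> move_arm(
  commands=[
    [[2, -1.5, 0], [0, 0, 0], 0],
    [[5, 0, 0], [0, 0, 0], 0],
    [[5, 0, 0], [0, 0, 0], 0],
    [[0, 0, 0], [0, 0, 0], 0],
  ],
)

```text
t: 15.2
position: [496.6, 76.1, 89.9]
eef_rot: [[0.003, 0.883, -0.47], [0.002, -0.47, -0.883], [-1.0, 0.002, -0.003]]
wrist_force: [0.1, 0.1, 0.0]
gripper_width: 19.3
```

```bash
python3 -c "
from h import *
go(496,76.5,70,-118)"
```

```text
t 15.2 pos [496.6  76.1  89.9] yaw -118.0 F [0.1 0.1 0. ] w 19.3 q6 0.61 | shift [19.9 -0.7  0. ] len 20 rot [-0.    -0.003 -0.002]
```

Tip is at about z=29, well inside the foot's hole, with no force. Going on.

>>> move_arm(
  commands=[
    [[7, 0, 0], [0, 0, 0], 0],
    [[7, 0, 0], [0, 0, 0], 0],
    [[4, 0, 0], [0, 0, 0], 0],
    [[4, 0, 0], [0, 0, 0], 0],
    [[3, 0, 0], [0, 0, 0], 0],
  ],
)

```text
t: 15.62
position: [497.8, 75.8, 68.9]
eef_rot: [[0.004, 0.885, -0.465], [-0.002, -0.465, -0.885], [-1.0, 0.005, -0.0]]
wrist_force: [-12.3, 1.1, 30.8]
gripper_width: 18.9
```

```bash
python3 -c "
from h import *
go(496,76.5,70,-118)"
```

```text
t 15.6 pos [497.8  75.8  68.9] yaw -117.7 F [-12.3   1.1  30.8] w 18.9 q6 0.61 | shift [-1.1 -1.9  0.2] len 2 rot [ 0.005 -0.    -0.005]
```

>>> move_arm(
  commands=[
    [[0, 0, 0], [0, 0, 0], 0.6],
    [[0, 0, 0], [0, 0, 0], 0.6],
    [[0, 0, 0], [0, 0, 0], 0.6],
    [[0, 0, 0], [0, 0, 0], 0.6],
    [[-30, 0, 0], [0, 0, 0], 0.7],
    [[-35, 0, 0], [0, 0, 0], 0.8],
    [[-30, 0, 0], [0, 0, 0], 0.8],
    [[0, -20, -30], [0, 0, 0], 0.8],
    [[0, -20, -30], [0, 0, 0], 0.8],
    [[0, 0, 0], [0, 0, 0], 0.8],
  ],
)

```text
t: 16.45
position: [490.4, 148.7, 165.8]
eef_rot: [[0.002, 0.882, -0.47], [-0.002, -0.47, -0.882], [-1.0, 0.003, 0.001]]
wrist_force: [0.7, -0.6, -0.5]
gripper_width: 68.4
```

```bash
cat >> h.py <<'E'
def cakes(c,z=45):
    f=c['frame'].astype(int);r,g,b=f[...,0],f[...,1],f[...,2]
    m=((r-b>25)&(r<150)&(r>40)&(g<0.72*r)).astype('uint8')
    n,l,s,ce=cv2.connectedComponentsWithStats(m)
    for i in range(1,n):
        if s[i,4]>60:
            p=px2w(c,*ce[i],z); print(s[i].tolist(),ce[i].round(1),p)
E
python3 -c "
from h import *
c=snap('top','top2');cakes(c);go(480,284,120,-73)
c=snap('wrist','w7');cakes(c)"
```

```text
[22, 98, 60, 31, 1315] [ 52.7 113.9] [899.  699.4  45. ]
[239, 128, 15, 15, 185] [245.7 135. ] [826.8  11.3  45. ]
[213, 146, 10, 14, 90] [217.8 152.2] [764.4 109.4  45. ]
[122, 186, 67, 58, 229] [147.4 198.6] [597.7 354.1  45. ]
[160, 197, 13, 14, 123] [165.3 202.9] [583.1 290.9  45. ]
[132, 199, 15, 14, 165] [138.7 205.6] [572.9 384.   45. ]
[131, 225, 14, 11, 87] [136.8 229.2] [490.3 388.2  45. ]
[379, 263, 36, 49, 230] [387.3 281.6] [ 314.  -483.7   45. ]
t 16.5 pos [489.7 146.9 165.2] yaw -118.1 F [-0.8 -0.7 -0.4] w 69.0 q6 0.47 | shift [  44.7  -73.1 -116.6] len 145 rot [-0.787  0.004  0.   ]
[103, 59, 92, 134, 165] [147.8 125.4] [587.  204.7  45. ]
[99, 67, 160, 230, 549] [211.2 224.3] [498.2 203.6  45. ]
[346, 142, 39, 37, 1038] [365.1 159.7] [487.8  73.1  45. ]
[32, 144, 87, 72, 4209] [ 70.  180.2] [580.7 281.1  45. ]
[0, 213, 36, 58, 803] [ 11.5 242. ] [561.7 354.9  45. ]
[114, 242, 63, 54, 1386] [145.6 268.8] [490.1 272.4  45. ]
[299, 245, 50, 51, 1629] [322.1 265.9] [422.9 141.2  45. ]
```

>>> move_arm(
  commands=[
    [[0, 0, 0], [-0.115, 0, 0], 0.85],
    [[0, 0, 0], [-0.115, 0, 0], 0.85],
    [[0, 0, 0], [-0.115, 0, 0], 0.85],
    [[0, 0, 0], [-0.115, 0, 0], 0.85],
    [[0, 0, 0], [-0.115, 0, 0], 0.85],
    [[0, 0, 0], [-0.115, 0, 0], 0.85],
    [[0, 0, 0], [-0.1, 0, 0], 0.85],
    [[0, 0, 0], [0, 0, 0], 0.85],
  ],
)

```text
t: 17.22
position: [485.5, 137.5, 157.4]
eef_rot: [[-0.017, 0.946, 0.324], [-0.013, 0.324, -0.946], [-1.0, -0.02, 0.007]]
wrist_force: [0.0, -0.0, -0.1]
gripper_width: 74.2
```

```bash
python3 -c "
from h import *
c=snap('wrist','w8');cakes(c);go(480,284,120,-73)"
```

```text
[68, 0, 97, 48, 3251] [114.7  19.6] [569.8 279.5  45. ]
[43, 106, 91, 76, 4831] [ 83.8 143.1] [482.4 285.1  45. ]
[0, 108, 18, 5, 65] [  8.  109.5] [488.8 339.4  45. ]
[0, 147, 191, 88, 534] [148.8 202.7] [453.  230.6  45. ]
[346, 207, 38, 42, 1093] [364.4 227.1] [487.8  66.1  45. ]
[208, 245, 58, 51, 1854] [240.1 267.7] [422.3 148.1  45. ]
t 17.3 pos [485.4 137.5 157.3] yaw -71.3 F [-0.6 -0.2  0.1] w 74.0 q6 1.30 | shift [  35.4   42.5 -140.8] len 151 rot [0.029 0.007 0.02 ]
```

View pics/w8.png

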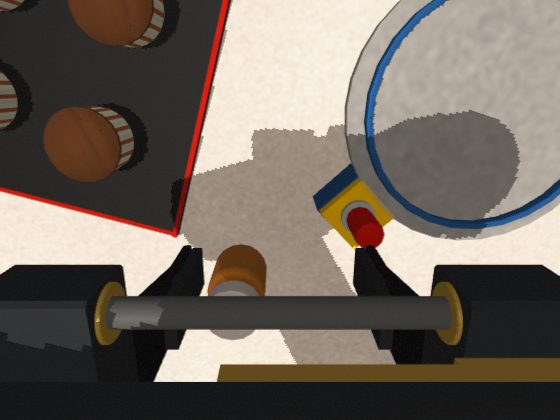

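The pin is home, its collar on the ear at (358,215), and the nearest cupcake's top is at (84,143), about (482,284). Going there.

>>> move_arm(
  commands=[
    [[5, 11, -35], [0.015, 0.004, 0.01], 0.8],
    [[5, 11, -35], [0.015, 0.004, 0.01], 0.8],
    [[5, 11, -35], [0, 0, 0], 0.8],
    [[5, 10, -35], [0, 0, 0], 0.8],
    [[20, 0, 0], [0, 0, 0], 0.8],
    [[0, 0, 0], [0, 0, 0], 0.8],
  ],
)

```text
t: 17.77
position: [485.6, 285.0, 113.4]
eef_rot: [[-0.002, 0.965, 0.264], [-0.0, 0.264, -0.965], [-1.0, -0.002, -0.0]]
wrist_force: [-0.9, -0.3, -0.4]
gripper_width: 69.7
```

```bash
python3 -c "
from h import *
c=snap('wrist','w9');cakes(c,42);go(482,284,27,-73)"
```

```text
[103, 0, 107, 90, 7522] [153.9  41.4] [572.7 382.9  42. ]
[358, 0, 79, 249, 975] [386.4 164.6] [540.9 229.9  42. ]
[271, 22, 95, 101, 7427] [317.6  71.8] [581.9 287.9  42. ]
[87, 141, 97, 88, 6008] [132.  185.6] [484.9 382.3  42. ]
[230, 179, 82, 88, 5216] [270.6 225.9] [481.8 289.5  42. ]
[56, 240, 114, 34, 145] [111.7 259.4] [429.6 387.9  42. ]
[208, 279, 84, 17, 408] [245.3 288. ] [432.4 294.7  42. ]
t 17.8 pos [487.4 285.9 115.7] yaw -74.6 F [0.  0.8 0.3] w 69.7 q6 1.02 | shift [88.7 -6.   0.6] len 89 rot [-0.028 -0.001 -0.003]
```

>>> move_arm(
  commands=[
    [[20, -6, -2], [-0.028, 0, 0], 0.88],
    [[20, 0, 0], [0, 0, 0], 0.88],
    [[15, 0, 0], [0, 0, 0], 0.88],
    [[0, 0, 0], [0, 0, 0], 0.88],
  ],
)

```text
t: 18.15
position: [484.2, 284.8, 63.4]
eef_rot: [[0.008, 0.958, 0.285], [0.005, 0.285, -0.958], [-1.0, 0.009, -0.003]]
wrist_force: [-0.4, 0.2, -0.1]
gripper_width: 76.1
```

```bash
python3 -c "
from h import *
go(482,287.5,27,-73)"
```

```text
t 18.1 pos [484.2 284.8  63.4] yaw -73.4 F [-0.4  0.2 -0.1] w 76.1 q6 1.04 | shift [36.4 -1.7 -3.1] len 37 rot [-0.007 -0.003 -0.009]
```

>>> move_arm(
  commands=[
    [[12, -2, -3], [0, 0, -0.009], 0.88],
    [[12, 0, 0], [0, 0, 0], 0.88],
    [[8, 0, 0], [0, 0, 0], 0.88],
    [[0, 0, 0], [0, 0, 0], 0.5],
    [[0, 0, 0], [0, 0, 0], 0.5],
    [[0, 0, 0], [0, 0, 0], 0.5],
    [[0, 0, 0], [0, 0, 0], 0.5],
    [[0, 0, 0], [0, 0, 0], 0.5],
    [[0, 0, 0], [0, 0, 0], 0.5],
  ],
  newtons=10,
)

```text
t: 18.9
position: [485.6, 287.2, 36.2]
eef_rot: [[0.007, 0.96, 0.279], [0.009, 0.279, -0.96], [-1.0, 0.009, -0.007]]
wrist_force: [-1.0, -0.6, -0.6]
gripper_width: 55.0
```

```bash
python3 -c "
from h import *
go(482,287.5,27,-73)"
```

```text
t 18.9 pos [485.6 287.2  36.2] yaw -73.8 F [-1.  -0.6 -0.6] w 55.0 q6 1.03 | shift [ 9.2 -3.5 -1.2] len 10 rot [-0.014 -0.007 -0.009]
```

>>> move_arm(
  commands=[
    [[-25, 0, 0], [0, 0, 0], 0.5],
    [[-35, 0, 0], [0, 0, 0], 0.5],
    [[-35, 0, 0], [0, 0, 0], 0.5],
    [[0, 0, 0], [-0.014, -0.007, -0.009], 0.5],
  ],
)

```text
t: 19.23
position: [483.7, 285.0, 133.1]
eef_rot: [[-0.005, 0.956, 0.292], [-0.006, 0.292, -0.956], [-1.0, -0.006, 0.004]]
wrist_force: [0.1, 1.9, 0.5]
gripper_width: 54.6
```

```bash
python3 -c "
from h import *
go(606.3+2,-24.7,150,-73)"
```

```text
t 19.2 pos [483.7 285.  133.1] yaw -73.0 F [0.1 1.9 0.5] w 54.6 q6 1.05 | shift [-15.7  28.5 332.6] len 334 rot [-0.     0.004  0.006]
```

>>> move_arm(
  commands=[
    [[-2, 3, 33], [0, 0, 0], 0.5],
    [[-2, 3, 33], [0, 0, 0], 0.5],
    [[-2, 3, 33], [0, 0, 0], 0.5],
    [[-2, 3, 33], [0, 0, 0], 0.5],
    [[-2, 3, 33], [0, 0, 0], 0.5],
    [[-2, 3, 33], [0, 0, 0], 0.5],
    [[-2, 3, 33], [0, 0, 0], 0.5],
    [[-2, 3, 33], [0, 0, 0], 0.5],
    [[0, 3, 33], [0, 0, 0], 0.5],
    [[0, 0, 20], [0, 0, 0], 0.5],
    [[0, 0, 0], [0, 0, 0], 0.5],
  ],
)

```text
t: 20.15
position: [610.5, -18.4, 155.9]
eef_rot: [[0.008, 0.953, 0.302], [0.003, 0.302, -0.953], [-1.0, 0.008, -0.0]]
wrist_force: [0.2, -0.3, -1.4]
gripper_width: 54.8
```

```bash
python3 -c "
from h import *
go(606.3+2,-24.7,82,-73)"
```

```text
t 20.1 pos [610.5 -18.4 155.9] yaw -72.4 F [ 0.2 -0.3 -1.4] w 54.8 q6 1.64 | shift [73.9 -4.6  5.3] len 74 rot [ 0.01  -0.    -0.008]
```

>>> move_arm(
  commands=[
    [[20, -4, 5], [0.01, 0, -0.008], 0.5],
    [[22, 0, 0], [0, 0, 0], 0.5],
    [[12, 0, 0], [0, 0, 0], 0.5],
    [[0, 0, 0], [0, 0, 0], 0.5],
  ],
)

```text
t: 20.48
position: [609.3, -25.6, 101.4]
eef_rot: [[0.004, 0.957, 0.288], [0.001, 0.288, -0.957], [-1.0, 0.005, -0.0]]
wrist_force: [0.1, 0.6, -1.7]
gripper_width: 55.1
```

```bash
python3 -c "
from h import *
go(606.3+2,-24.7,80,-73)"
```

```text
t 20.5 pos [609.3 -25.6 101.4] yaw -73.2 F [ 0.1  0.6 -1.7] w 55.1 q6 1.64 | shift [21.4 -0.8 -1.1] len 21 rot [-0.004 -0.    -0.005]
```

>>> move_arm(
  commands=[
    [[10, -1, -1], [0, 0, 0], 0.5],
    [[6, 0, 0], [0, 0, 0], 0.5],
    [[3, 0, 0], [0, 0, 0], 0.5],
    [[1.5, 0, 0], [0, 0, 0], 0.5],
    [[0, 0, 0], [0, 0, 0], 0.5],
  ],
)

```text
t: 20.9
position: [608.5, -22.5, 80.8]
eef_rot: [[0.007, 0.957, 0.292], [0.002, 0.292, -0.957], [-1.0, 0.007, 0.0]]
wrist_force: [-0.2, 0.3, -1.0]
gripper_width: 55.0
```

```bash
python3 -c "
from h import *
go(606.3+2,-24.7,80,-73)"
```

```text
t 20.9 pos [608.5 -22.5  80.8] yaw -73.0 F [-0.2  0.3 -1. ] w 55.0 q6 1.64 | shift [ 0.8 -0.8  2. ] len 2 rot [-0.001  0.    -0.007]
```

>>> move_arm(
  commands=[
    [[1.5, -1, 2], [0, 0, 0], 0.5],
    [[1, 0, 0], [0, 0, 0], 0.5],
    [[0, 0, 0], [0, 0, 0], 0.8],
    [[0, 0, 0], [0, 0, 0], 0.8],
    [[0, 0, 0], [0, 0, 0], 0.8],
    [[-20, 0, 0], [0, 0, 0], 0.8],
    [[-35, 0, 0], [0, 0, 0], 0.8],
    [[-30, 0, 0], [0, 0, 0], 0.8],
    [[0, 0, -25], [0, 0, 0], 0.8],
    [[0, 0, -35], [0, 0, 0], 0.8],
  ],
)

```text
t: 21.73
position: [592.1, 29.1, 168.6]
eef_rot: [[0.01, 0.959, 0.285], [0.001, 0.285, -0.959], [-1.0, 0.01, 0.002]]
wrist_force: [0.4, 0.3, -0.7]
gripper_width: 69.3
```

```bash
python3 -c "
from h import *
go(582,288,120,-73)
c=snap('wrist','w10');cakes(c,85);cakes(c,42)"
```

```text
t 21.7 pos [592.1  29.1 168.6] yaw -73.5 F [ 0.4  0.3 -0.7] w 69.3 q6 1.53 | shift [  48.7   63.5 -251.1] len 264 rot [-0.008  0.002 -0.01 ]
[0, 39, 67, 17, 81] [33.6 47.1] [654.5 202.9  85. ]
[50, 56, 24, 209, 711] [ 60.5 163.8] [587.2 178.5  85. ]
[316, 177, 80, 82, 4400] [355.6 218.4] [607.1 -22.3  85. ]
[0, 39, 67, 17, 81] [33.6 47.1] [652.  229.9  42. ]
[50, 56, 24, 209, 711] [ 60.5 163.8] [572.5 201.2  42. ]
[316, 177, 80, 82, 4400] [355.6 218.4] [596.  -35.7  42. ]
```

View pics/w10.png

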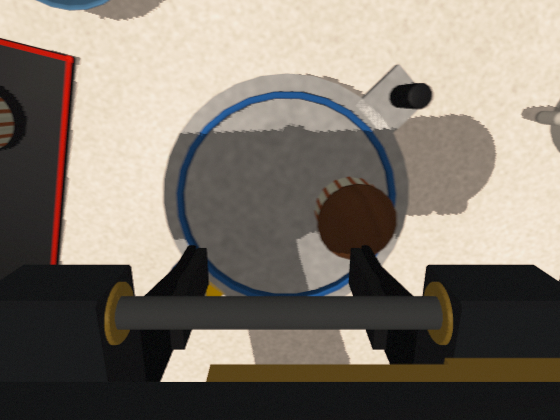

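The first cupcake stands upright inside the ring, top at (356,218). The ring spans about x 180–395 and y 92–298.

```bash
python3 -c "
from h import *
c=load('w10');print([px2w(c,*p,58) for p in((180,195),(395,195),(288,92))])
f=cv2.imread('pics/w10.png').astype(int);m=(f[...,0]-f[...,2]>45);m[:,:170]=0;m[:,400:]=0;m[:85]=0;m[245:]=0
v,u=np.nonzero(m);P=np.array([px2w(c,a,b,58)[:2] for a,b in zip(u,v)])
from scipy.optimize import least_squares
r=least_squares(lambda q:np.hypot(*(P-q[:2]).T)-q[2],[592,20,82],loss='soft_l1');print(r.x,len(P),np.abs(r.fun).mean())"
```

```text
[array([579.8, 103.2,  58. ]), array([626.2, -53. ,  58. ]), array([674.3,  46.6,  58. ])]
[595.19974832  24.19647619  80.62583539] 2127 1.00861910381946
```

>>> move_arm(
  commands=[
    [[3, 7, -30], [0, 0, 0], 0.88],
    [[3, 7, -30], [0, 0, -0.01], 0.88],
    [[3, 7, -30], [0, 0, 0], 0.88],
    [[3, 7, -30], [0, 0, 0], 0.88],
    [[3, 7, -30], [0, 0, 0], 0.88],
    [[3, 7, -30], [0, 0, 0], 0.88],
    [[0, 0, 0], [0, 0, 0], 0.88],
  ],
)

```text
t: 22.37
position: [579.8, 228.4, 156.0]
eef_rot: [[0.011, 0.957, 0.291], [0.003, 0.291, -0.957], [-1.0, 0.012, 0.0]]
wrist_force: [0.4, -0.8, -0.8]
gripper_width: 76.6
```

```bash
python3 -c "
from h import *
go(582,288,120,-73)
c=snap('wrist','w11');cakes(c,42)"
```

```text
t 22.4 pos [579.8 228.4 156. ] yaw -73.1 F [ 0.4 -0.8 -0.8] w 76.6 q6 1.23 | shift [ 36.2  19.  -56.4] len 70 rot [-0.001  0.    -0.012]
[475, 0, 85, 44, 2878] [514.3  17.8] [751.9 115.4  42. ]
[21, 38, 288, 77, 299] [164.2  75.9] [647.  332.8  42. ]
[39, 115, 91, 76, 4704] [ 79.3 151.9] [576.5 381.9  42. ]
[260, 119, 49, 177, 927] [284.  212.7] [575.6 222.7  42. ]
[169, 143, 76, 74, 4157] [205.9 180.4] [582.9 287.   42. ]
[27, 219, 85, 46, 2331] [ 64.3 247.1] [496.6 382.4  42. ]
[178, 329, 78, 22, 106] [220.3 341.6] [447.2 240.9  42. ]
[291, 359, 31, 6, 140] [305.9 361.9] [448.9 163.1  42. ]
```

>>> move_arm(
  commands=[
    [[10, 8, -28], [0, 0, -0.012], 0.88],
    [[10, 8, -28], [0, 0, 0], 0.88],
    [[30, 0, 0], [0, 0, 0], 0.88],
    [[30, 0, 0], [0, 0, 0], 0.88],
    [[0, 0, 0], [0, 0, 0], 0.88],
  ],
)

```text
t: 22.83
position: [581.4, 285.9, 77.9]
eef_rot: [[0.006, 0.957, 0.29], [0.003, 0.29, -0.957], [-1.0, 0.006, -0.001]]
wrist_force: [-0.7, -0.2, -1.3]
gripper_width: 76.8
```

```bash
python3 -c "
from h import *
go(583,287,29,-73)"
```

```text
t 22.8 pos [581.4 285.9  77.9] yaw -73.1 F [-0.7 -0.2 -1.3] w 76.8 q6 1.16 | shift [49.   1.5 -0.5] len 49 rot [-0.002 -0.001 -0.006]
```

>>> move_arm(
  commands=[
    [[18, 2, 0], [0, 0, -0.006], 0.88],
    [[18, 0, 0], [0, 0, 0], 0.88],
    [[14, 0, 0], [0, 0, 0], 0.88],
    [[3, 0, 0], [0, 0, 0], 0.5],
    [[0, 0, 0], [0, 0, 0], 0.5],
    [[0, 0, 0], [0, 0, 0], 0.5],
    [[0, 0, 0], [0, 0, 0], 0.5],
    [[0, 0, 0], [0, 0, 0], 0.5],
    [[0, 0, 0], [0, 0, 0], 0.5],
  ],
)

```text
t: 23.58
position: [590.0, 283.1, 34.5]
eef_rot: [[0.01, 0.958, 0.287], [0.006, 0.287, -0.958], [-1.0, 0.011, -0.002]]
wrist_force: [0.7, -0.4, -0.9]
gripper_width: 54.5
```

```bash
python3 -c "
from h import *
go(583,287,29,-73)"
```

```text
t 23.6 pos [590.  283.1  34.5] yaw -73.3 F [ 0.7 -0.4 -0.9] w 54.5 q6 1.16 | shift [ 5.4 -5.6 -5.7] len 10 rot [-0.006 -0.002 -0.011]
```

>>> move_arm(
  commands=[
    [[-25, 0, 0], [0, 0, 0], 0.5],
    [[-38, 0, 0], [0, 0, 0], 0.5],
    [[-38, 0, 0], [0, 0, 0], 0.5],
    [[-5, -2, 30], [-0.006, -0.002, -0.011], 0.5],
    [[0, -2, 35], [0, 0, 0], 0.5],
    [[0, -2, 35], [0, 0, 0], 0.5],
    [[0, -2, 35], [0, 0, 0], 0.5],
    [[0, 0, 35], [0, 0, 0], 0.5],
    [[0, 0, 0], [0, 0, 0], 0.5],
  ],
)

```text
t: 24.33
position: [633.7, 114.9, 153.0]
eef_rot: [[0.01, 0.953, 0.302], [0.003, 0.302, -0.953], [-1.0, 0.011, 0.0]]
wrist_force: [0.3, 0.7, -1.5]
gripper_width: 54.6
```

```bash
python3 -c "
from h import *
go(584.4,67.2,79,-73)"
```

```text
t 24.3 pos [633.7 114.9 153. ] yaw -72.4 F [ 0.3  0.7 -1.5] w 54.6 q6 1.45 | shift [ 73.3 -62.2  30.6] len 101 rot [ 0.01  -0.    -0.011]
```

>>> move_arm(
  commands=[
    [[0, -21, 10], [0.01, 0, -0.011], 0.5],
    [[0, -21, 10], [0, 0, 0], 0.5],
    [[0, -20, 10], [0, 0, 0], 0.5],
    [[15, 0, 0], [0, 0, 0], 0.5],
    [[15, 0, 0], [0, 0, 0], 0.5],
    [[0, 0, 0], [0, 0, 0], 0.5],
  ],
)

```text
t: 24.83
position: [582.1, 63.8, 126.1]
eef_rot: [[0.006, 0.958, 0.286], [0.003, 0.286, -0.958], [-1.0, 0.007, -0.001]]
wrist_force: [-0.1, -0.3, -0.9]
gripper_width: 54.6
```

```bash
python3 -c "
from h import *
go(584.4,67.2,79,-73)"
```

```text
t 24.8 pos [582.1  63.8 126.1] yaw -73.4 F [-0.1 -0.3 -0.9] w 54.6 q6 1.48 | shift [47.1  2.9 -2.6] len 47 rot [-0.007 -0.001 -0.007]
```

>>> move_arm(
  commands=[
    [[15, 2, -3], [0, 0, -0.007], 0.5],
    [[15, 0, 0], [0, 0, 0], 0.5],
    [[10, 0, 0], [0, 0, 0], 0.5],
    [[4, 0, 0], [0, 0, 0], 0.5],
    [[0, 0, 0], [0, 0, 0], 0.5],
  ],
)

```text
t: 25.25
position: [585.6, 70.0, 81.5]
eef_rot: [[0.004, 0.958, 0.288], [0.002, 0.288, -0.958], [-1.0, 0.004, -0.001]]
wrist_force: [-0.1, 0.2, -0.1]
gripper_width: 54.8
```

```bash
python3 -c "
from h import *
go(584.4,67.2,79,-73)"
```

```text
t 25.2 pos [585.6  70.   81.5] yaw -73.2 F [-0.1  0.2 -0.1] w 54.8 q6 1.47 | shift [ 2.4 -2.   2.4] len 4 rot [-0.004 -0.001 -0.004]
```

>>> move_arm(
  commands=[
    [[1.5, -2, 2.5], [0, 0, -0.004], 0.5],
    [[1.5, 0, 0], [0, 0, 0], 0.5],
    [[0, 0, 0], [0, 0, 0], 0.8],
    [[0, 0, 0], [0, 0, 0], 0.8],
    [[0, 0, 0], [0, 0, 0], 0.8],
    [[-20, 0, 0], [0, 0, 0], 0.8],
    [[-35, 0, 0], [0, 0, 0], 0.8],
    [[-35, 0, 0], [0, 0, 0], 0.8],
    [[0, 0, -35], [0, 0, 0], 0.88],
    [[0, 0, -40], [0, 0, 0], 0.88],
    [[0, 0, -40], [0, 0, 0], 0.88],
    [[0, 0, -40], [0, 0, 0], 0.88],
  ],
)

```text
t: 26.25
position: [543.8, 214.2, 178.4]
eef_rot: [[0.009, 0.961, 0.276], [0.004, 0.276, -0.961], [-1.0, 0.01, -0.001]]
wrist_force: [1.0, 0.0, -0.2]
gripper_width: 76.0
```

>>> move_arm(
  commands=[
    [[0, 0, 0], [0.12, 0, 0], 0.88],
    [[0, 0, 0], [0.12, 0, 0], 0.88],
    [[0, 0, 0], [0.12, 0, 0], 0.88],
    [[0, 0, 0], [0.12, 0, 0], 0.88],
    [[0, 0, 0], [0.12, 0, 0], 0.88],
    [[0, 0, 0], [0.12, 0, 0], 0.88],
    [[0, 0, 0], [0.12, 0, 0], 0.88],
    [[0, 0, 0], [0.12, 0, 0], 0.88],
    [[0, 0, 0], [0.12, 0, 0], 0.88],
    [[0, 0, 0], [0.12, 0, 0], 0.88],
    [[0, 0, 0], [0.12, 0, 0], 0.88],
    [[0, 0, 0], [0.12, 0, 0], 0.88],
  ],
)

```text
t: 27.25
position: [543.1, 225.4, 187.5]
eef_rot: [[0.024, 0.354, -0.935], [0.015, -0.935, -0.354], [-1.0, -0.006, -0.028]]
wrist_force: [-0.4, 0.7, -0.9]
gripper_width: 76.6
```

```bash
python3 -c "
from h import *
go(575,382,140,-163)
c=snap('wrist','w12');cakes(c,42);cakes(c,86)"
```

```text
t 27.2 pos [543.1 225.4 187.5] yaw -159.3 F [-0.4  0.7 -0.9] w 76.6 q6 -0.31 | shift [  50.6 -134.9  -83.9] len 167 rot [ 0.065 -0.028  0.006]
[293, 0, 49, 14, 295] [318.    3.7] [570.9  83.   42. ]
[408, 10, 29, 37, 532] [419.6  31.8] [493.   73.9  42. ]
[435, 131, 69, 63, 1962] [459.5 155.7] [419.9 145.2  42. ]
[181, 136, 233, 77, 765] [316.9 183.5] [519.4 208.9  42. ]
[178, 329, 47, 21, 757] [200.1 338.6] [566.  395.1  42. ]
[256, 329, 56, 36, 1720] [283.6 348.4] [485.7 375.   42. ]
[162, 349, 64, 19, 73] [193.2 357.6] [565.8 419.4  42. ]
[293, 0, 49, 14, 295] [318.    3.7] [570.6  92.6  86. ]
[408, 10, 29, 37, 532] [419.6  31.8] [504.1  84.8  86. ]
[435, 131, 69, 63, 1962] [459.5 155.7] [441.7 145.6  86. ]
[181, 136, 233, 77, 765] [316.9 183.5] [526.6 200.   86. ]
[178, 329, 47, 21, 757] [200.1 338.6] [566.4 358.9  86. ]
[256, 329, 56, 36, 1720] [283.6 348.4] [497.9 341.7  86. ]
[162, 349, 64, 19, 73] [193.2 357.6] [566.2 379.6  86. ]
```

>>> move_arm(
  commands=[
    [[5, -28, -17], [0.065, -0.028, 0.006], 0.88],
    [[5, -30, -17], [0, 0, 0], 0.88],
    [[5, -30, -17], [0, 0, 0], 0.88],
    [[5, -30, -17], [0, 0, 0], 0.88],
    [[5, -25, -17], [0, 0, 0], 0.88],
    [[0, 0, 0], [0, 0, 0], 0.88],
  ],
)

```text
t: 27.8
position: [582.8, 391.8, 166.4]
eef_rot: [[0.003, 0.296, -0.955], [0.004, -0.955, -0.296], [-1.0, -0.003, -0.004]]
wrist_force: [0.2, -0.9, -0.3]
gripper_width: 76.8
```

```bash
python3 -c "
from h import *
go(575,382,100,-163)
c=snap('wrist','w13');cakes(c,42)
c=snap('top','top3');cakes(c,42);print(w2px(c,(575,382,42)),w2px(c,(485,382,42)))"
```

```text
t 27.8 pos [582.8 391.8 166.4] yaw -162.8 F [ 0.2 -0.9 -0.3] w 76.8 q6 -0.52 | shift [66.3  7.2 10.7] len 68 rot [ 0.004 -0.004  0.003]
[217, 0, 38, 154, 901] [236.1  73.2] [641.  311.1  42. ]
[448, 18, 107, 247, 1187] [519.1  82.4] [443.  256.2  42. ]
[259, 154, 69, 72, 3726] [292.8 191.2] [574.7 382.8  42. ]
[359, 183, 76, 72, 3612] [398.6 221.1] [484.8 381.2  42. ]
[205, 233, 152, 42, 158] [282.5 252.1] [566.7 435.6  42. ]
[22, 98, 60, 31, 1317] [ 52.7 114. ] [899.8 700.9  42. ]
[239, 128, 15, 15, 186] [245.7 135. ] [827.6  11.4  42. ]
[213, 146, 10, 14, 91] [217.8 152.2] [764.9 109.6  42. ]
[151, 186, 39, 66, 143] [181.9 209.2] [561.6 232.7  42. ]
[249, 191, 15, 15, 171] [256.1 198.1] [602.2 -27.4  42. ]
[221, 197, 15, 14, 169] [228.  203.6] [582.2  71.3  42. ]
[122, 226, 58, 29, 131] [144.9 249.4] [420.2 358.6  42. ]
[379, 263, 36, 49, 222] [387.2 281.8] [ 313.  -484.2   42. ]
[139.5 205.1] [138.8 230.7]
```

>>> move_arm(
  commands=[
    [[10, 7, 9], [0.004, -0.004, 0.003], 0.88],
    [[30, 0, 2], [0, 0, 0], 0.88],
    [[30, 0, 0], [0, 0, 0], 0.88],
    [[20, 0, 0], [0, 0, 0], 0.88],
    [[0, 0, 0], [0, 0, 0], 0.88],
  ],
)

```text
t: 28.32
position: [574.6, 373.5, 81.7]
eef_rot: [[0.006, 0.293, -0.956], [0.004, -0.956, -0.293], [-1.0, -0.002, -0.007]]
wrist_force: [-0.2, 0.5, -0.6]
gripper_width: 76.9
```

```bash
python3 -c "
from h import *
go(574.7,382.5,29,-163)"
```

```text
t 28.3 pos [574.6 373.5  81.7] yaw -163.0 F [-0.2  0.5 -0.6] w 76.9 q6 -0.52 | shift [52.8 -8.5 -2.4] len 54 rot [ 0.    -0.007  0.002]
```

>>> move_arm(
  commands=[
    [[15, -8, -2], [0, -0.007, 0], 0.88],
    [[18, 0, 0], [0, 0, 0], 0.88],
    [[0, 0, 0], [0, 0, 0], 0.88],
  ],
)

```text
t: 28.57
position: [575.6, 378.9, 52.8]
eef_rot: [[0.003, 0.293, -0.956], [0.004, -0.956, -0.293], [-1.0, -0.003, -0.003]]
wrist_force: [-0.8, -1.3, -0.8]
gripper_width: 76.7
```

```bash
python3 -c "
from h import *
go(574.7,382.5,29,-163)"
```

```text
t 28.6 pos [575.6 378.9  52.8] yaw -163.0 F [-0.8 -1.3 -0.8] w 76.7 q6 -0.52 | shift [23.9 -3.6 -0.2] len 24 rot [ 0.001 -0.003  0.003]
```

>>> move_arm(
  commands=[
    [[12, -3, 0], [0, 0, 0], 0.88],
    [[9, 0, 0], [0, 0, 0], 0.88],
    [[2, 0, 0], [0, 0, 0], 0.5],
    [[0, 0, 0], [0, 0, 0], 0.5],
    [[0, 0, 0], [0, 0, 0], 0.5],
    [[0, 0, 0], [0, 0, 0], 0.5],
    [[0, 0, 0], [0, 0, 0], 0.5],
    [[0, 0, 0], [0, 0, 0], 0.5],
  ],
)

```text
t: 29.23
position: [577.8, 382.4, 36.6]
eef_rot: [[0.011, 0.294, -0.956], [0.01, -0.956, -0.294], [-1.0, -0.006, -0.013]]
wrist_force: [-0.1, 0.6, -0.1]
gripper_width: 54.9
```

```bash
python3 -c "
from h import *
go(574.7,382.5,29,-163)"
```

```text
t 29.2 pos [577.8 382.4  36.6] yaw -162.9 F [-0.1  0.6 -0.1] w 54.9 q6 -0.52 | shift [ 7.5 -1.   3.1] len 8 rot [ 0.002 -0.013  0.006]
```

>>> move_arm(
  commands=[
    [[-25, 0, 0], [0, 0, 0], 0.5],
    [[-38, 0, 0], [0, -0.013, 0.006], 0.5],
    [[-38, 0, 0], [0, 0, 0], 0.5],
    [[-4, 30, 4], [0, 0, 0], 0.5],
    [[0, 35, 4], [0, 0, 0], 0.5],
    [[0, 35, 4], [0, 0, 0], 0.5],
    [[0, 35, 4], [0, 0, 0], 0.5],
    [[0, 35, 4], [0, 0, 0], 0.5],
    [[0, 35, 4], [0, 0, 0], 0.5],
    [[0, 35, 4], [0, 0, 0], 0.5],
    [[0, 35, 4], [0, 0, 0], 0.5],
    [[0, 0, 0], [0, 0, 0], 0.5],
  ],
)

```text
t: 30.23
position: [630.0, 102.3, 149.2]
eef_rot: [[0.006, 0.302, -0.953], [0.001, -0.953, -0.302], [-1.0, 0.0, -0.006]]
wrist_force: [0.4, -0.1, -0.7]
gripper_width: 54.7
```

```bash
python3 -c "
from h import *
go(638,35.4,81,-163)"
```

```text
t 30.2 pos [630.  102.3 149.2] yaw -162.4 F [ 0.4 -0.1 -0.7] w 54.7 q6 -0.11 | shift [68.2 66.1 13. ] len 96 rot [ 0.011 -0.006 -0.   ]
```

>>> move_arm(
  commands=[
    [[0, 24, 5], [0.01, -0.006, 0], 0.5],
    [[0, 24, 4], [0, 0, 0], 0.5],
    [[0, 16, 4], [0, 0, 0], 0.5],
    [[15, 0, 0], [0, 0, 0], 0.5],
    [[15, 0, 0], [0, 0, 0], 0.5],
    [[0, 0, 0], [0, 0, 0], 0.5],
  ],
)

```text
t: 30.73
position: [637.8, 31.9, 120.8]
eef_rot: [[0.004, 0.287, -0.958], [0.001, -0.958, -0.287], [-1.0, -0.0, -0.005]]
wrist_force: [0.4, 0.2, -1.7]
gripper_width: 55.4
```

```bash
python3 -c "
from h import *
go(638,35.4,81,-163)"
```

```text
t 30.7 pos [637.8  31.9 120.8] yaw -163.3 F [ 0.4  0.2 -1.7] w 55.4 q6 -0.01 | shift [39.8 -3.3 -1. ] len 40 rot [-0.005 -0.005  0.   ]
```

>>> move_arm(
  commands=[
    [[14, -3, -1], [0, -0.005, 0], 0.5],
    [[12, 0, 0], [0, 0, 0], 0.5],
    [[8, 0, 0], [0, 0, 0], 0.5],
    [[3, 0, 0], [0, 0, 0], 0.5],
    [[0, 0, 0], [0, 0, 0], 0.5],
  ],
)

```text
t: 31.15
position: [639.0, 37.8, 82.3]
eef_rot: [[0.001, 0.289, -0.957], [0.0, -0.957, -0.289], [-1.0, 0.0, -0.001]]
wrist_force: [-0.5, -0.1, -1.0]
gripper_width: 55.1
```

```bash
python3 -c "
from h import *
go(638,35.4,81,-163)"
```

```text
t 31.1 pos [639.   37.8  82.3] yaw -163.2 F [-0.5 -0.1 -1. ] w 55.1 q6 -0.02 | shift [1.3 2.  1.6] len 3 rot [-0.003 -0.001 -0.   ]
```

>>> move_arm(
  commands=[
    [[1, 2, 1.5], [0, 0, 0], 0.5],
    [[1, 0, 0], [0, 0, 0], 0.5],
    [[0, 0, 0], [0, 0, 0], 0.8],
    [[0, 0, 0], [0, 0, 0], 0.8],
    [[0, 0, 0], [0, 0, 0], 0.8],
    [[-20, 0, 0], [0, 0, 0], 0.8],
    [[-35, 0, 0], [0, 0, 0], 0.8],
    [[-35, 0, 0], [0, 0, 0], 0.8],
    [[0, -30, 5], [0, 0, 0], 0.88],
    [[0, -38, 10], [0, 0, 0], 0.88],
    [[0, -38, 10], [0, 0, 0], 0.88],
    [[0, -38, 10], [0, 0, 0], 0.88],
  ],
)

```text
t: 32.15
position: [567.3, 162.0, 179.3]
eef_rot: [[0.013, 0.279, -0.96], [0.003, -0.96, -0.279], [-1.0, 0.001, -0.013]]
wrist_force: [1.2, 0.1, 0.2]
gripper_width: 76.2
```

```bash
python3 -c "
from h import *
go(484.8,381.5,120,-163)
c=snap('wrist','w14');cakes(c,86)"
```

```text
t 32.1 pos [567.3 162.  179.3] yaw -163.8 F [1.2 0.1 0.2] w 76.2 q6 -0.28 | shift [  58.8 -233.9   18.8] len 242 rot [-0.014 -0.013 -0.001]
[183, 0, 89, 50, 3294] [228.5  19.7] [633.4  51.7  86. ]
[0, 22, 102, 62, 4144] [52.4 55.6] [736.7 103.1  86. ]
[263, 28, 85, 88, 5811] [305.   71.4] [578.9  67.2  86. ]
[393, 109, 26, 31, 456] [404.  122.1] [506.2  79.1  86. ]
[430, 194, 71, 64, 2084] [456.8 218.2] [444.7 131.3  86. ]
[181, 218, 176, 47, 704] [283.1 244.7] [558.4 186.5  86. ]
[391, 267, 24, 20, 71] [402.9 272.8] [465.3 182.8  86. ]
```

View pics/w14.png

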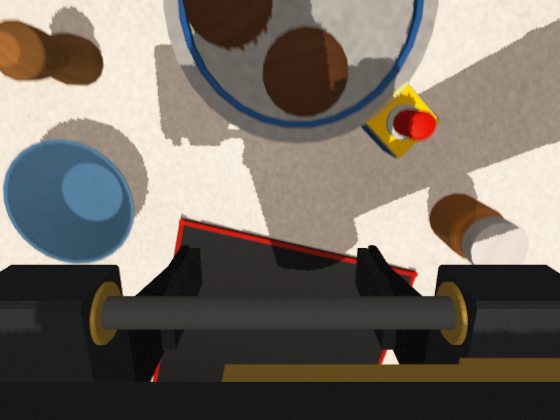

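Two more cupcakes stand in the ring, one at (305,71) and one partly in view at (228,20). On to the last one.

>>> move_arm(
  commands=[
    [[3, -34, 3], [-0.014, -0.013, 0], 0.88],
    [[3, -34, 3], [0, 0, 0], 0.88],
    [[3, -34, 3], [0, 0, 0], 0.88],
    [[3, -34, 3], [0, 0, 0], 0.88],
    [[3, -34, 3], [0, 0, 0], 0.88],
    [[3, -34, 3], [0, 0, 0], 0.88],
    [[20, -10, 0], [0, 0, 0], 0.88],
    [[0, 0, 0], [0, 0, 0], 0.88],
  ],
)

```text
t: 32.87
position: [479.8, 380.0, 148.6]
eef_rot: [[0.012, 0.303, -0.953], [0.011, -0.953, -0.303], [-1.0, -0.007, -0.015]]
wrist_force: [-0.7, -1.0, -1.5]
gripper_width: 76.2
```

```bash
python3 -c "
from h import *
go(484.8,381.5,29,-163)
c=snap('wrist','w15');cakes(c,42)"
```

```text
t 32.9 pos [479.8 380.  148.6] yaw -162.4 F [-0.7 -1.  -1.5] w 76.2 q6 -0.63 | shift [119.7   0.9  -3.4] len 120 rot [ 0.011 -0.015  0.007]
[339, 7, 95, 267, 1051] [381.8 158.6] [421.4 324.6  42. ]
[241, 165, 73, 77, 4132] [276.9 205.5] [482.6 381.6  42. ]
[84, 214, 255, 67, 297] [208.4 248.4] [523.1 431.8  42. ]
```

>>> move_arm(
  commands=[
    [[25, 0, -2], [0.011, -0.015, 0.007], 0.88],
    [[30, 0, 0], [0, 0, 0], 0.88],
    [[30, 0, 0], [0, 0, 0], 0.88],
    [[10, 0, 0], [0, 0, 0], 0.88],
    [[0, 0, 0], [0, 0, 0], 0.88],
  ],
)

```text
t: 33.33
position: [490.9, 381.9, 63.0]
eef_rot: [[0.016, 0.292, -0.956], [0.012, -0.957, -0.291], [-1.0, -0.007, -0.019]]
wrist_force: [0.7, -0.1, 0.9]
gripper_width: 76.8
```

```bash
python3 -c "
from h import *
go(483.5,381.5,29,-163)"
```

```text
t 33.3 pos [490.9 381.9  63. ] yaw -163.1 F [ 0.7 -0.1  0.9] w 76.8 q6 -0.63 | shift [33.9 -1.6  7.8] len 35 rot [-0.001 -0.019  0.007]
```

>>> move_arm(
  commands=[
    [[4, -1, 7], [0, -0.019, 0.007], 0.88],
    [[14, 0, 0], [0, 0, 0], 0.88],
    [[12, 0, 0], [0, 0, 0], 0.88],
    [[3, 0, 0], [0, 0, 0], 0.5],
    [[0, 0, 0], [0, 0, 0], 0.5],
    [[0, 0, 0], [0, 0, 0], 0.5],
    [[0, 0, 0], [0, 0, 0], 0.5],
    [[0, 0, 0], [0, 0, 0], 0.5],
    [[0, 0, 0], [0, 0, 0], 0.5],
  ],
)

```text
t: 34.08
position: [488.5, 382.6, 39.2]
eef_rot: [[0.008, 0.29, -0.957], [0.008, -0.957, -0.29], [-1.0, -0.006, -0.01]]
wrist_force: [0.0, 0.2, -0.6]
gripper_width: 54.8
```

```bash
python3 -c "
from h import *
go(550,8.6,150,-163)"
```

```text
t 34.1 pos [488.5 382.6  39.2] yaw -163.1 F [ 0.   0.2 -0.6] w 54.8 q6 -0.63 | shift [-113.4  375.1   48.6] len 395 rot [-0.002 -0.01   0.006]
```

>>> move_arm(
  commands=[
    [[-25, 0, 0], [0, 0, 0], 0.5],
    [[-38, 0, 0], [0, -0.01, 0.006], 0.5],
    [[-38, 0, 0], [0, 0, 0], 0.5],
    [[-8, 32, 4], [0, 0, 0], 0.5],
    [[0, 37, 4], [0, 0, 0], 0.5],
    [[0, 37, 4], [0, 0, 0], 0.5],
    [[0, 37, 4], [0, 0, 0], 0.5],
    [[0, 37, 5], [0, 0, 0], 0.5],
    [[0, 37, 5], [0, 0, 0], 0.5],
    [[0, 37, 5], [0, 0, 0], 0.5],
    [[0, 37, 5], [0, 0, 0], 0.5],
    [[0, 0, 0], [0, 0, 0], 0.5],
  ],
)

```text
t: 35.08
position: [541.3, 85.5, 158.1]
eef_rot: [[0.009, 0.299, -0.954], [0.003, -0.954, -0.299], [-1.0, -0.001, -0.009]]
wrist_force: [-0.2, 1.4, -1.3]
gripper_width: 55.0
```

```bash
python3 -c "
from h import *
go(550,8.6,83.5,-163)"
```

```text
t 35.1 pos [541.3  85.5 158.1] yaw -162.6 F [-0.2  1.4 -1.3] w 55.0 q6 -0.15 | shift [74.4 76.  15.4] len 107 rot [ 0.007 -0.009  0.001]
```

>>> move_arm(
  commands=[
    [[0, 24, 4], [0.007, -0.009, 0], 0.5],
    [[0, 28, 4], [0, 0, 0], 0.5],
    [[0, 22, 4], [0, 0, 0], 0.5],
    [[12, 0, 2], [0, 0, 0], 0.5],
    [[15, 0, 0], [0, 0, 0], 0.5],
    [[0, 0, 0], [0, 0, 0], 0.5],
  ],
)

```text
t: 35.58
position: [551.0, 4.5, 133.2]
eef_rot: [[0.006, 0.287, -0.958], [0.003, -0.958, -0.287], [-1.0, -0.001, -0.006]]
wrist_force: [-1.2, -0.2, 0.1]
gripper_width: 54.5
```

```bash
python3 -c "
from h import *
go(550,8.6,83.5,-163)
c=snap('wrist','w16');cakes(c,86)
c=snap('top','top4');cakes(c,86)"
```

```text
t 35.6 pos [551.    4.5 133.2] yaw -163.3 F [-1.2 -0.2  0.1] w 54.5 q6 -0.01 | shift [49.7 -4.2  0.1] len 50 rot [-0.006 -0.006  0.001]
[169, 107, 98, 97, 7452] [217.4 154.5] [598.2 -31.4  86. ]
[82, 191, 102, 86, 5332] [129.2 234.8] [637.2  30.6  86. ]
[221, 205, 117, 91, 7528] [278.4 261.3] [546.8  21.3  86. ]
[0, 217, 29, 50, 1073] [ 11.4 240.3] [704.6  54.7  86. ]
[310, 329, 33, 36, 965] [325.  345.7] [499.8  71.   86. ]
[207, 330, 38, 14, 390] [223.  335.7] [566.1  83.1  86. ]
[22, 98, 60, 31, 1313] [ 52.8 113.9] [886.9 679.   86. ]
[239, 128, 15, 15, 186] [245.7 135. ] [816.5   8.7  86. ]
[213, 146, 10, 14, 86] [217.7 151.7] [757.5 104.9  86. ]
[122, 186, 67, 69, 301] [143.9 214. ] [540.7 353.   86. ]
[379, 263, 36, 49, 228] [387.3 281.6] [ 317.1 -473.4   86. ]
```

>>> move_arm(
  commands=[
    [[15, -5, 1], [0, -0.006, 0], 0.5],
    [[15, 0, 0], [0, 0, 0], 0.5],
    [[11, 0, 0], [0, 0, 0], 0.5],
    [[4, 0, 0], [0, 0, 0], 0.5],
    [[0, 0, 0], [0, 0, 0], 0.5],
  ],
)

```text
t: 36.1
position: [555.2, 13.3, 95.4]
eef_rot: [[0.016, 0.294, -0.956], [0.003, -0.956, -0.294], [-1.0, 0.002, -0.016]]
wrist_force: [-0.4, -0.6, -0.9]
gripper_width: 55.2
```

```bash
python3 -c "
from h import *
go(549,10.5,83.5,-163)"
```

```text
t 36.1 pos [555.2  13.3  95.4] yaw -162.9 F [-0.4 -0.6 -0.9] w 55.2 q6 -0.02 | shift [11.8  0.9  6.9] len 14 rot [ 0.002 -0.016 -0.002]
```

>>> move_arm(
  commands=[
    [[2, 1, 6.5], [0, -0.016, 0], 0.5],
    [[5, 0, 0], [0, 0, 0], 0.5],
    [[3, 0, 0], [0, 0, 0], 0.5],
    [[0, 0, 0], [0, 0, 0], 0.5],
  ],
)

```text
t: 36.43
position: [550.7, 11.5, 87.7]
eef_rot: [[0.005, 0.296, -0.955], [-0.001, -0.955, -0.296], [-1.0, 0.002, -0.004]]
wrist_force: [-0.3, -0.7, -0.2]
gripper_width: 55.0
```

```bash
python3 -c "
from h import *
go(549,10.5,83.5,-163)"
```

```text
t 36.4 pos [550.7  11.5  87.7] yaw -162.8 F [-0.3 -0.7 -0.2] w 55.0 q6 -0.02 | shift [4.2 0.4 1.9] len 5 rot [ 0.004 -0.004 -0.002]
```

>>> move_arm(
  commands=[
    [[3, 0, 2], [0, 0, 0], 0.5],
    [[2, 0, 0], [0, 0, 0], 0.5],
    [[0.5, 0, 0], [0, 0, 0], 0.5],
    [[0, 0, 0], [0, 0, 0], 0.78],
    [[0, 0, 0], [0, 0, 0], 0.78],
    [[0, 0, 0], [0, 0, 0], 0.78],
    [[-20, 0, 0], [0, 0, 0], 0.78],
    [[-35, 0, 0], [0, 0, 0], 0.78],
    [[-38, 0, 0], [0, 0, 0], 0.8],
    [[-15, -35, -10], [0, 0, 0], 0.8],
    [[0, -35, -10], [0, 0, 0], 0.8],
    [[0, 0, 0], [0, 0, 0], 0.8],
  ],
)

```text
t: 37.43
position: [547.5, 84.1, 195.6]
eef_rot: [[0.006, 0.29, -0.957], [0.0, -0.957, -0.29], [-1.0, 0.001, -0.006]]
wrist_force: [-0.6, -0.6, -0.8]
gripper_width: 69.5
```

```bash
python3 -c "
from h import *
go(480,-330,250,-73)
c=snap('wrist','w17');cakes(c,86)
c=snap('top','top5');cakes(c,86)"
```

```text
t 37.4 pos [547.5  84.1 195.6] yaw -163.1 F [-0.6 -0.6 -0.8] w 69.5 q6 -0.15 | shift [-54.9 376.8 184.5] len 423 rot [-1.573 -0.003 -0.006]
[216, 0, 83, 72, 4885] [256.9  31.4] [597.2 -26.3  86. ]
[139, 69, 82, 80, 4901] [177.5 108.9] [637.1  37.8  86. ]
[269, 71, 77, 80, 4796] [307.1 110.5] [549.4  12.2  86. ]
[0, 116, 76, 56, 3059] [ 34.7 141.1] [731.4  90.1  86. ]
[210, 132, 73, 74, 4205] [246.2 169.1] [579.3  65.2  86. ]
[329, 194, 31, 34, 780] [344.2 210.7] [499.1  74.4  86. ]
[379, 254, 46, 35, 974] [403.3 270. ] [436.7 107.6  86. ]
[22, 98, 60, 31, 1314] [ 52.7 114. ] [886.8 679.2  86. ]
[239, 128, 15, 15, 185] [245.7 135. ] [816.5   8.9  86. ]
[213, 146, 10, 14, 90] [217.8 152.1] [756.1 104.4  86. ]
[122, 186, 67, 35, 177] [145.1 193.6] [610.7 351.1  86. ]
[172, 226, 18, 27, 67] [184.5 244.7] [437.  212.5  86. ]
[379, 263, 36, 49, 227] [387.2 281.7] [ 316.8 -473.2   86. ]
```

View pics/w17.png

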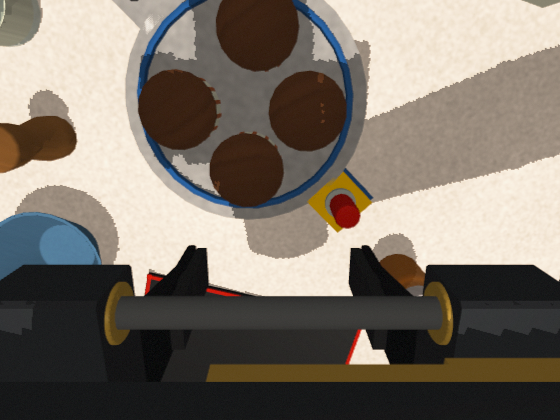

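All four cupcakes stand upright inside the ring, tops at (257,31), (178,109), (307,110) and (246,169), and the pin is home. Now the cover.

>>> move_arm(
  commands=[
    [[0, 32, 15], [0, 0, 0], 0.6],
    [[0, 32, 15], [0, 0, 0], 0.6],
    [[0, 32, 15], [0, 0, 0], 0.6],
    [[0, 32, 15], [0, 0, 0], 0.6],
    [[0, 32, 15], [0, 0, 0], 0.6],
    [[0, 32, 15], [0, 0, 0], 0.6],
    [[0, 32, 15], [0, 0, 0], 0.6],
    [[0, 32, 15], [0, 0, 0], 0.6],
    [[0, 20, 10], [0, 0, 0], 0.6],
    [[0, 0, 0], [0, 0, 0], 0.6],
  ],
)

```text
t: 38.37
position: [493.7, -238.1, 188.6]
eef_rot: [[-0.01, 0.288, -0.958], [-0.001, -0.958, -0.288], [-1.0, -0.002, 0.01]]
wrist_force: [-0.2, -0.4, 0.2]
gripper_width: 52.6
```

```bash
cat >> h.py <<'E'
def dark(c,z,lim=45):
    f=c['frame'].max(axis=2); m=(f<lim).astype('uint8'); m[260:]=0
    n,l,s,ce=cv2.connectedComponentsWithStats(m)
    for i in range(1,n):
        if s[i,4]>80: print(s[i].tolist(),ce[i].round(1),px2w(c,*ce[i],z))
def circ(c,z,r0,r1,box=None):
    g=cv2.medianBlur(cv2.cvtColor(c['frame'],cv2.COLOR_RGB2GRAY),3)
    k=cv2.HoughCircles(g,cv2.HOUGH_GRADIENT,1.5,30,param1=100,param2=40,minRadius=r0,maxRadius=r1)
    if k is not None:
        for u,v,r in k[0][:6]: print('circ',u,v,r,px2w(c,u,v,z))
E
python3 -c "
from h import *
go(470.6,-333,200,-163)
c=snap('wrist','w18');dark(c,112);print(w2px(c,(470.6,-333,112)))
c=snap('top','top6');circ(c,66,20,32);print(w2px(c,(470.6,-333,66)))"
```

```text
t 38.4 pos [ 493.7 -238.1  188.6] yaw -163.3 F [-0.2 -0.4  0.2] w 52.6 q6 0.44 | shift [-11.1  84.2  49.6] len 98 rot [-0.005  0.01   0.002]
[332, 71, 41, 37, 1160] [352.6  89.2] [ 474.2 -330.6  112. ]
[333, 245, 25, 15, 279] [343.8 253.4] [ 442.4 -226.5  112. ]
[200, 246, 24, 14, 264] [212.6 253.5] [ 529.7 -200.6  112. ]
[359.5  87. ]
circ 408.75 290.25 27.35 [ 286.8 -551.2   66. ]
circ 242.25 198.75 22.85 [597.   19.7  66. ]
circ 183.75 374.25 29.45 [  2.5 210.   66. ]
[344.4 235.9]
```

>>> move_arm(
  commands=[
    [[0, 27, 16], [0, 0.01, 0], 0.6],
    [[0, 27, 16], [0, 0, 0], 0.6],
    [[0, 27, 14], [0, 0, 0], 0.6],
    [[25, 0, 0], [0, 0, 0], 0.6],
    [[15, 0, 0], [0, 0, 0], 0.6],
    [[0, 0, 0], [0, 0, 0], 0.6],
  ],
)

```text
t: 38.97
position: [475.2, -324.8, 147.2]
eef_rot: [[0.001, 0.298, -0.955], [0.003, -0.955, -0.298], [-1.0, -0.002, -0.002]]
wrist_force: [0.1, -0.4, -0.9]
gripper_width: 52.1
```

```bash
python3 -c "
from h import *
go(473,-331,84,-163)
c=snap('wrist','w19')
f=c['frame'];print(f[225:300:6,285].tolist())
print([w2px(c,(473,-331,z)) for z in(112,78)])
crop('w19',180,150,380,300,4,'c8')"
```

```text
t 39.0 pos [ 475.2 -324.8  147.2] yaw -162.7 F [ 0.1 -0.4 -0.9] w 52.1 q6 0.62 | shift [63.2  5.4  4.1] len 64 rot [ 0.006 -0.002  0.002]
[[60, 56, 55], [12, 14, 14], [17, 17, 18], [15, 14, 14], [36, 34, 34], [122, 111, 105], [120, 110, 104], [120, 111, 104], [114, 104, 99], [117, 107, 100], [122, 111, 105], [117, 106, 100], [37, 37, 36]]
[array([286.5, 233.9]), array([285.5, 214.5])]
```

```bash
python3 -c "
from h import *
im=cv2.imread('pics/w19.png').max(axis=2);c=load('w19')
m=(im<32).astype('uint8');m[:,:225]=0;m[:,345:]=0;m[275:]=0
n,l,s,ce=cv2.connectedComponentsWithStats(m)
for i in range(1,n):
    if s[i,4]>50:
        print(s[i].tolist(),ce[i],px2w(c,*ce[i],108))
        b=l==i;v=np.nonzero(b.any(1))[0]; print([(int(y),int(b[y].sum()),float(np.nonzero(b[y])[0].mean())) for y in v[::3]])"
```

```text
[270, 201, 37, 45, 1100] [287.46636364 223.80363636] [ 473.8 -335.5  108. ]
[(201, 3, 288.0), (204, 18, 287.5), (207, 26, 287.5), (210, 29, 287.0), (213, 31, 287.0), (216, 33, 287.0), (219, 33, 287.0), (222, 26, 287.0769230769231), (225, 6, 283.1666666666667), (228, 5, 285.0), (231, 24, 287.7083333333333), (234, 36, 288.5), (237, 34, 288.5), (240, 33, 288.0), (243, 27, 288.3333333333333)]
[332, 246, 13, 29, 333] [338.30630631 261.28528529] [ 438.2 -322.2  108. ]
[(246, 1, 344.0), (249, 12, 338.5), (252, 12, 338.5), (255, 12, 338.5), (258, 12, 338.5), (261, 12, 338.5), (264, 12, 338.5), (267, 13, 338.0), (270, 13, 338.0), (273, 13, 338.0)]
```

>>> move_arm(
  commands=[
    [[15, 6, 5], [0.006, -0.002, 0], 0.6],
    [[18, 0, 0], [0, 0, 0], 0.6],
    [[10, 0, 0], [0, 0, 0], 0.6],
    [[0, 0, 0], [0, 0, 0], 0.6],
  ],
)

```text
t: 39.35
position: [476.5, -329.4, 108.1]
eef_rot: [[0.006, 0.3, -0.954], [-0.001, -0.954, -0.3], [-1.0, 0.003, -0.005]]
wrist_force: [0.4, 0.5, 0.3]
gripper_width: 52.1
```

```bash
python3 -c "
from h import *
go(472.5,-332,84,-163)"
```

```text
t 39.4 pos [ 476.5 -329.4  108.1] yaw -162.6 F [0.4 0.5 0.3] w 52.1 q6 0.63 | shift [24.1  1.2  4.7] len 25 rot [ 0.008 -0.005 -0.003]
```

>>> move_arm(
  commands=[
    [[11, 1, 4], [0.008, -0.005, -0.003], 0.6],
    [[9, 0, 0], [0, 0, 0], 0.6],
    [[2, 0, 0], [0, 0, 0], 0.4],
    [[0, 0, 0], [0, 0, 0], 0],
    [[0, 0, 0], [0, 0, 0], 0],
    [[0, 0, 0], [0, 0, 0], 0],
    [[0, 0, 0], [0, 0, 0], 0],
    [[0, 0, 0], [0, 0, 0], 0],
    [[0, 0, 0], [0, 0, 0], 0],
    [[0, 0, 0], [0, 0, 0], 0],
  ],
  newtons=40,
)

```text
t: 40.18
position: [474.7, -331.0, 87.6]
eef_rot: [[0.003, 0.295, -0.956], [-0.002, -0.956, -0.295], [-1.0, 0.003, -0.002]]
wrist_force: [-1.3, 0.1, -0.9]
gripper_width: 21.1
```

```bash
python3 -c "
from h import *
go(472.5,-332,84,-163)"
```

```text
t 40.2 pos [ 474.7 -331.    87.6] yaw -162.9 F [-1.3  0.1 -0.9] w 21.1 q6 0.63 | shift [3.6 0.3 2.4] len 4 rot [ 0.002 -0.002 -0.003]
```

>>> move_arm(
  commands=[
    [[-15, 0, 0], [0, 0, 0], 0],
    [[-25, 0, 0], [0, 0, 0], 0],
    [[-35, 0, 0], [0, 0, 0], 0],
    [[-35, 0, 0], [0, 0, 0], 0],
    [[-10, 0, 0], [0, 0, 0], 0],
    [[0, 0, 0], [0, 0, 0], 0],
  ],
)

```text
t: 40.68
position: [470.3, -328.1, 204.8]
eef_rot: [[-0.011, 0.291, -0.957], [0.008, -0.957, -0.291], [-1.0, -0.011, 0.008]]
wrist_force: [0.3, 0.5, -5.2]
gripper_width: 21.2
```

```bash
python3 -c "
from h import *
go(594,22,215,-163)"
```

```text
t 40.7 pos [ 470.3 -328.1  204.8] yaw -163.1 F [ 0.3  0.5 -5.2] w 21.2 q6 0.63 | shift [  -8.7 -299.1 -220.1] len 371 rot [-0.001  0.008  0.011]
```

>>> move_arm(
  commands=[
    [[-5, -24, -17], [0, 0.008, 0.011], 0],
    [[-2, -28, -20], [0, 0, 0], 0],
    [[0, -28, -20], [0, 0, 0], 0],
    [[0, -28, -20], [0, 0, 0], 0],
    [[0, -28, -20], [0, 0, 0], 0],
    [[0, -28, -20], [0, 0, 0], 0],
    [[0, -28, -20], [0, 0, 0], 0],
    [[0, -28, -20], [0, 0, 0], 0],
    [[0, -28, -20], [0, 0, 0], 0],
    [[0, -20, -15], [0, 0, 0], 0],
    [[0, -10, -5], [0, 0, 0], 0],
    [[0, 0, 0], [0, 0, 0], 0],
  ],
)

```text
t: 41.68
position: [573.1, 11.0, 190.3]
eef_rot: [[-0.03, 0.279, -0.96], [0.008, -0.96, -0.28], [-1.0, -0.016, 0.027]]
wrist_force: [-0.2, -0.2, -4.7]
gripper_width: 20.5
```

```bash
python3 -c "
from h import *
go(594,22,175,-163)
c=snap('top','top7');s=snap('side','side1');w=snap('wrist','w20')
crop('side1',180,170,310,290,5,'c9')"
```

```text
t 41.7 pos [573.1  11.  190.3] yaw -163.8 F [-0.2 -0.2 -4.7] w 20.5 q6 -0.00 | shift [ 14.8  -4.5 -23.5] len 28 rot [-0.013  0.027  0.016]
```

```bash
python3 -c "
from h import *
from scipy.optimize import least_squares
A=np.array([(490.5,72.4),(480.6,6.1),(546.3,-83.4),(674.6,-59.9),(694.8,-35.1)])
for R in(113,114,115): 
  r=least_squares(lambda q:np.hypot(*(A-q).T)-R,[592,20]);print('post',R,r.x.round(1),r.fun.round(1))
r=least_squares(lambda q:np.hypot(*(A-q[:2]).T)-q[2],[592,20,114]);print(r.x.round(1))
for n in('w1','w10','w14','w16','w17','w8','w5','w20','top5','top2'):
  c=load(n);f=cv2.imread('pics/%s.png'%n).astype(int)
  m=(f[...,0]-f[...,2]>40)&(f[...,0]-f[...,1]>20);v,u=np.nonzero(m)
  rays=[px2w(c,a,b,57)[:2] for a,b in zip(u,v)]
  P=np.array(rays).reshape(-1,2);d=np.hypot(*(P-[594,22]).T);P=P[(d>74)&(d<89)]
  if len(P)<60: print(n,len(P));continue
  r=least_squares(lambda q:np.hypot(*(P-q).T)-81.5,[594,22],loss='soft_l1');a=np.degrees(np.arctan2(*(P-r.x).T[::-1]))
  print(n,len(P),r.x.round(1),np.abs(r.fun).mean().round(2),'cover',np.histogram(a,8,(-180,180))[0])
"
```

```text
post 113 [593.1  19.1] [ 2.6  0.2 -0.3  0.5  2.3]
post 114 [593.6  20.3] [ 1.5 -0.1  0.   0.   1.4]
post 115 [594.1  21.6] [ 0.4 -0.4  0.4 -0.5  0.5]
[594.2  21.8 115.2]
w1 1757 [594.2  23. ] 1.67 cover [205   1 386 153 285  94 286 347]
w10 3131 [594.9  23.9] 1.4 cover [281 154 261 559 597 503 379 397]
w14 2261 [594.6  23.5] 1.12 cover [304   0   0   0 432 526 427 572]
w16 3086 [594.5  23.5] 1.25 cover [495 746 771 858 216   0   0   0]
w17 3352 [594.8  23.2] 1.41 cover [504 502  52 722 268 550 280 474]
w8 3301 [595.6  23.5] 1.58 cover [710 509   0   0   0 779 775 528]
w5 1871 [595.   23.9] 1.16 cover [775 736   0   0   0   0   0 360]
w20 0
top5 22
top2 61 [593.4  23.6] 0.55 cover [ 5 11 10 10 10 11  4  0]
```

>>> move_arm(
  commands=[
    [[0, -5, -12], [-0.013, 0.027, 0.016], 0],
    [[0, 0, -10], [0, 0, 0], 0],
    [[0, 0, 0], [0, 0, 0], 0],
    [[0, 0, 0], [0, 0, 0], 0],
  ],
)

```text
t: 42.17
position: [590.9, 14.1, 190.0]
eef_rot: [[-0.004, 0.283, -0.959], [-0.002, -0.959, -0.283], [-1.0, 0.001, 0.004]]
wrist_force: [0.2, 0.8, -4.3]
gripper_width: 20.9
```

```bash
python3 -c "
from h import *
go(594.6,23,165,-163)"
```

```text
t 42.2 pos [590.9  14.1 190. ] yaw -163.6 F [ 0.2  0.8 -4.3] w 20.9 q6 -0.01 | shift [24.9 -7.5 -6.2] len 27 rot [-0.01   0.004 -0.001]
```

>>> move_arm(
  commands=[
    [[6, -8, -6], [-0.01, 0.004, 0], 0],
    [[8, 0, 0], [0, 0, 0], 0],
    [[6, 0, 0], [0, 0, 0], 0],
    [[0, 0, 0], [0, 0, 0], 0],
  ],
)

```text
t: 42.5
position: [593.9, 21.7, 168.0]
eef_rot: [[-0.001, 0.289, -0.957], [-0.001, -0.957, -0.289], [-1.0, 0.0, 0.001]]
wrist_force: [-0.3, -0.3, -6.0]
gripper_width: 21.2
```

```bash
python3 -c "
from h import *
go(594.6,23,137.6,-163)"
```

```text
t 42.5 pos [593.9  21.7 168. ] yaw -163.2 F [-0.3 -0.3 -6. ] w 21.2 q6 -0.02 | shift [30.4 -1.  -1.1] len 30 rot [-0.003  0.001 -0.   ]
```

>>> move_arm(
  commands=[
    [[4, -1, -1], [0, 0, 0], 0],
    [[6, 0, 0], [0, 0, 0], 0],
    [[5, 0, 0], [0, 0, 0], 0],
    [[0, 0, 0], [0, 0, 0], 0],
  ],
)

```text
t: 42.83
position: [593.7, 22.6, 150.6]
eef_rot: [[-0.004, 0.289, -0.957], [-0.001, -0.957, -0.289], [-1.0, 0.0, 0.004]]
wrist_force: [-0.6, -0.4, -4.8]
gripper_width: 20.9
```

```bash
python3 -c "
from h import *
go(594.6,23,137.6,-163)"
```

```text
t 42.8 pos [593.7  22.6 150.6] yaw -163.2 F [-0.6 -0.4 -4.8] w 20.9 q6 -0.02 | shift [13.  -0.1 -1. ] len 13 rot [-0.003  0.004 -0.   ]
```

>>> move_arm(
  commands=[
    [[1, 0, -1], [0, 0.004, 0], 0],
    [[2, 0, 0], [0, 0, 0], 0],
    [[1, 0, 0], [0, 0, 0], 0],
    [[0, 0, 0], [0, 0, 0], 0],
  ],
)

```text
t: 43.17
position: [594.9, 22.9, 146.1]
eef_rot: [[0.001, 0.289, -0.957], [-0.0, -0.957, -0.289], [-1.0, 0.0, -0.001]]
wrist_force: [-0.5, 0.5, -3.7]
gripper_width: 21.1
```

```bash
python3 -c "
from h import *
go(594.6,23,137.6,-163)"
```

```text
t 43.2 pos [594.9  22.9 146.1] yaw -163.2 F [-0.5  0.5 -3.7] w 21.1 q6 -0.02 | shift [ 8.5 -0.2  0.3] len 9 rot [-0.003 -0.001 -0.   ]
```

Edge at the ring's top, well centred. Going down the last millimetres.

>>> move_arm(
  commands=[
    [[3, 0, 0], [0, 0, 0], 0],
    [[3, 0, 0], [0, 0, 0], 0],
    [[2, 0, 0], [0, 0, 0], 0],
    [[1, 0, 0], [0, 0, 0], 0],
    [[1, 0, 0], [0, 0, 0], 0],
  ],
)

```text
t: 43.58
position: [595.3, 22.9, 137.6]
eef_rot: [[0.002, 0.29, -0.957], [-0.001, -0.957, -0.29], [-1.0, 0.001, -0.002]]
wrist_force: [-3.9, 1.5, 5.3]
gripper_width: 21.0
```

```bash
python3 -c "
from h import *
go(594.6,23,137.6,-163)"
```

```text
t 43.6 pos [595.3  22.9 137.6] yaw -163.1 F [-3.9  1.5  5.3] w 21.0 q6 -0.02 | shift [-0.  -0.3  0.6] len 1 rot [-0.002 -0.002 -0.001]
```

>>> move_arm(
  commands=[
    [[0.5, 0, 0], [0, 0, 0], 0],
    [[0, 0, 0], [0, 0, 0], 0.6],
    [[0, 0, 0], [0, 0, 0], 0.6],
    [[0, 0, 0], [0, 0, 0], 0.6],
    [[0, 0, 0], [0, 0, 0], 0.6],
    [[0, 0, 0], [0, 0, 0], 0.6],
    [[-15, 0, 0], [0, 0, 0], 0.6],
    [[-30, 0, 0], [0, 0, 0], 0.6],
    [[-38, 0, 0], [0, 0, 0], 0.6],
    [[-15, 0, -15], [0, 0, 0], 0.6],
    [[0, 30, 10], [0, 0, 0], 0.6],
    [[0, 35, 12], [0, 0, 0], 0.6],
  ],
)

```text
t: 44.58
position: [612.1, -37.7, 243.5]
eef_rot: [[0.015, 0.3, -0.954], [-0.0, -0.954, -0.3], [-1.0, 0.005, -0.014]]
wrist_force: [0.5, -0.0, -0.2]
gripper_width: 52.7
```

>>> move_arm(
  commands=[
    [[0, 36, 12], [0, 0, 0], 0.6],
    [[0, 36, 12], [0, 0, 0], 0.6],
    [[0, 36, 12], [0, 0, 0], 0.6],
    [[0, 36, 12], [0, 0, 0], 0.6],
    [[0, 36, 12], [0, 0, 0], 0.6],
    [[0, 36, 12], [0, 0, 0], 0.6],
    [[0, 0, 0], [0, 0, 0], 0.6],
  ],
)

```text
t: 45.17
position: [609.8, -279.4, 247.4]
eef_rot: [[0.025, 0.301, -0.953], [-0.003, -0.954, -0.301], [-1.0, 0.01, -0.023]]
wrist_force: [-0.1, 1.1, 1.1]
gripper_width: 52.0
```

```bash
python3 -c "
from h import *
go(595,23,137.6,-163)
c=snap('top','top8');s=snap('side','side2')
print(w2px(s,(595,23,162)),w2px(c,(595,23,162)))
a=cv2.resize(cv2.imread('pics/side2.png')[180:300,180:320],None,fx=4,fy=4,interpolation=2)
b=cv2.resize(cv2.imread('pics/top8.png')[160:260,190:250],None,fx=4,fy=4,interpolation=2)
o=np.zeros((480,800,3),'uint8');o[:480,:560]=a;o[:400,560:800]=b;cv2.imwrite('pics/fin.png',o)"
```

```text
t 45.2 pos [ 609.8 -279.4  247.4] yaw -162.5 F [-0.1  1.1  1.1] w 52.0 q6 0.50 | shift [ 108.4 -294.   -74.3] len 322 rot [ 0.009 -0.023 -0.01 ]
[236.8 206.5] [239.3 196.2]
```

View pics/fin.png

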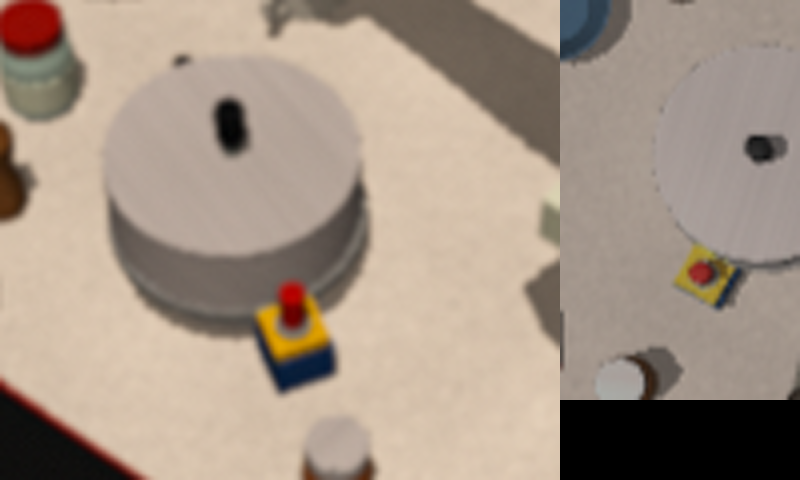

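The cover sits level on the rim with its knob at (230,125). No blue ring shows, and the pin is home at (291,310). Handing in.

```bash
python3 -c "
from h import *
a=cv2.imread('pics/top0.png').astype(int);b=cv2.imread('pics/top8.png').astype(int)
for n,p in [('bowl',(735,218,45)),('mill',(756,99,90)),('jar',(822,9,90)),('mug',(724,-218,85)),('shaker',(398,140,80))]:
    u,v=w2px(load('top0'),p).astype(int);print(n,np.abs(a-b)[v-9:v+9,u-9:u+9].mean().round(1))
print(robot.job_done())"
```

```text
bowl 0.7
mill 1.0
jar 0.9
mug 44.9
shaker 1.1
the job is handed in; nothing more can be done
None
```

The cake stand is set up in the order asked, and I handed the job in at about 45 s; no verdict is reported back.

- **Platter and pin:** I turned the platter about 180° by its post, then adjusted it by the ear. The pin went down through both holes until its collar lay on the ear. It met 31 N upward at the expected height, and later pictures show the collar resting on the ear.
- **Cupcakes:** all four stand upright inside the ring, seen in the last picture before covering. One had shifted about 1 cm between looks; it could have been a knock or measuring error. It was still inside the ring.
- **Cover:** I used the large grey one. It touched the rim exactly at the expected height, and the last side and top views show it level with the ring fully hidden.
- **Other kitchen things:** before-and-after top views match for the bowl, mill, jar and shaker. The check failed at the mug: the picture there changed (difference 45 against about 1 elsewhere). The arm was parked near that line of sight, so it or its shadow probably caused this. I didn't go near the mug, but I can't confirm it from that picture.

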